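# Rack the weld coupons and set the cooling blower

## Robot

A 7-joint arm with a two-finger parallel gripper is mounted at the origin on the work surface. World frame = base frame: x ahead of the robot, y to its left, z up, the work surface at z = 0. Lengths are in mm, angles in rad, forces in N, time in s.
With the tool pointing down it reaches from about 425 to 950 mm from the base axis. Payload 16.7 kg.
Tool frame: the origin (TCP) lies between the finger pads; the fingertips stand 17 mm ahead of it and the grasp point (between the pads) lies 2 mm behind it; z points along the fingers, x is the direction in which the jaws open and shut, and the axes are right-handed (so a half turn about z gives the same grasp; the last joint's range is limited). The gripper opens to 94 mm and grips with 3 to 60 N. Pads are 16 mm wide; open, the fingers measure 119 mm over their backs; the gripper's body (75 mm by 177 mm) begins 78 mm behind the grasp point.
Start: joints at [-1.286, 0.426, 0.074, 1.606, -0.034, 1.111, -0.067], TCP at [284.329, 612.154, 222.467] pointing down, gripper open.
Joint ranges: [-2.85, 2.85], [-0.5, 2.14], [-1.23, 1.37], [0.21, 2.46], [-1.02, 4.16], [0.16, 2.05], [-2.73, 2.73]. Speed limits (rad/s): [1.89, 1.89, 2.39, 2.39, 3.01, 3.01, 3.01].

## Interface

Orientations are given as a 3x3 rotation matrix whose columns are the frame's x, y, z axes.
In Python, from station import sense, capture, r gives the robot as it stands.
- The arm moves only by the tool drive_tool, never from a script. Its argument "increments" is a list of rows, each an object with "claw": the finger opening in mm, from 0 to 94; "slide": the shift along the tool's x, y, z in mm, a list of three; "twist": the turn, a rotation vector about the tool's x, y, z in units of 8 degrees (1.0 is 8 degrees), a list of three. In form: [{"claw": claw, "slide": [tx, ty, tz], "twist": [wx, wy, wz]}, ...]. A call has 1 to 12 rows; each row shifts and turns the pose as measured when the row begins, along the tool's axes as they then stand; what a row does not reach is not made up. A row lasts 1/10 s, in which the tool goes at most 50 mm and 8.59 degrees, less where a joint would pass 70% of its speed; a pose out of reach is approached as far as the arm can. A call is refused whole if a number of a shift passes 50 or a number of a turn 1, either way. A call with a gripper value outside its range is refused whole. The fingers move at their own pace and stop on an object; "squeeze" is the grip in N (left out, the last holds). Time passes only in rows, so rows that do not move let the fingers close. It gives the time, the measured TCP pose, the force and the opening at its end, in the units of the state.
- sense(): the state, without advancing time (a new reading comes with each control period).
- capture(name): name is "scene" or "top" or "wrist"; returns a dict with "frame" (480x640x3 uint8, red, green, blue), "depth" (480x640 float32, mm along the optical axis (not along the pixel's ray), 0 where there is no reading), "fx", "fy", "cx", "cy" (pixels), "extrinsics" (4x4, takes a point from world to camera coordinates). Camera axes: x right, y down, z forward; pixel columns grow to the right and rows downward; lengths in mm; the calibration is good to about 2 mm. The wrist camera is an equidistant fisheye: a pixel r from the principal point sees the ray r / f radians off the axis. A picture is of the moment at which its call begins.
- r.close_job(): hands the job in, once; it reports no verdict.
The state is a dict: "time": time; "qpos": joint angles; "dq": joint speeds; "effort": joint torques, N m; "position": TCP position; "ee_rot": TCP orientation; "contact_force": force on the tool from outside, world axes, zero at the start; "wrist_torque": the same for the moment, N m; "finger_gap": opening from 0.0 (shut) to 1.0 (fully open).
Only numpy, scipy, OpenCV 4.12 (cv2) and the standard library are available. Lean on these libraries where they do the work, as an engineer would, in place of code of your own. Each camera call takes 0.05 s, during which the arm holds its last target. There are 200 camera calls.

## Task

Stand all the flat aluminium weld coupons lying on the bench on edge in the slotted cooling rack, one to a slot and fully down. When all are racked, pull the blower console's damper rod out to its middle click; then tilt the purge stick well over to the right, towards the orange dot, hold it there for two seconds and let it spring back to centre. Leave the brush, the magnet and the tin where they are.

Things in the scene. Friction and masses are not known exactly. Their poses are not given: they have to be found in the camera images.
- coupon0: weld coupon (may be absent): flat bare aluminium plate 80 x 60 x 12 mm, about 155 g, copper-coloured weld seam across its middle. Origin at the centre of the plate (6 mm above the bench as it lies); x along the 80 mm length, y along the 60 mm width, z out of the face. Starts lying flat on the bench, long side roughly pointing away from the robot
- coupon1: weld coupon (may be absent): flat bare aluminium plate 80 x 60 x 12 mm, about 155 g, copper-coloured weld seam across its middle. Origin at the centre of the plate (6 mm above the bench as it lies); x along the 80 mm length, y along the 60 mm width, z out of the face. Starts lying flat on the bench, long side roughly pointing away from the robot
- coupon2: weld coupon (may be absent): flat bare aluminium plate 80 x 60 x 12 mm, about 155 g, copper-coloured weld seam across its middle. Origin at the centre of the plate (6 mm above the bench as it lies); x along the 80 mm length, y along the 60 mm width, z out of the face. Starts lying flat on the bench, long side roughly pointing away from the robot
- coupon3: weld coupon (may be absent): flat bare aluminium plate 80 x 60 x 12 mm, about 155 g, copper-coloured weld seam across its middle. Origin at the centre of the plate (6 mm above the bench as it lies); x along the 80 mm length, y along the 60 mm width, z out of the face. Starts lying flat on the bench, long side roughly pointing away from the robot
- coupon4: weld coupon (may be absent): flat bare aluminium plate 80 x 60 x 12 mm, about 155 g, copper-coloured weld seam across its middle. Origin at the centre of the plate (6 mm above the bench as it lies); x along the 80 mm length, y along the 60 mm width, z out of the face. Starts lying flat on the bench, long side roughly pointing away from the robot
- rack: fixed slotted cooling rack: dark base 225 (x) x 110 (y) x 8 mm, 7 blue dividers across it every 30 mm along x: 9 mm thick, 110 mm wide in y, tops 37 mm above the bench, all leaning 30 degrees, tops towards the rack's +x (away from the robot). The 6 slots are 17 mm wide, open above and at both y ends. Origin: middle of the base's underside; z up
- slot0 (a point): slot 0 of the rack (0 nearest the robot, 5 farthest): midway between its two dividers' feet on the slot floor, 8 mm above the bench; axes as the rack. From here the slot's mid-plane rises 30 degrees off vertical towards +x. A coupon on its 60 mm edge in it has its centre about 45 mm above the bench, its top 82
- slot1 (a point): slot 1 of the rack (0 nearest the robot, 5 farthest): midway between its two dividers' feet on the slot floor, 8 mm above the bench; axes as the rack. From here the slot's mid-plane rises 30 degrees off vertical towards +x. A coupon on its 60 mm edge in it has its centre about 45 mm above the bench, its top 82
- slot2 (a point): slot 2 of the rack (0 nearest the robot, 5 farthest): midway between its two dividers' feet on the slot floor, 8 mm above the bench; axes as the rack. From here the slot's mid-plane rises 30 degrees off vertical towards +x. A coupon on its 60 mm edge in it has its centre about 45 mm above the bench, its top 82
- slot3 (a point): slot 3 of the rack (0 nearest the robot, 5 farthest): midway between its two dividers' feet on the slot floor, 8 mm above the bench; axes as the rack. From here the slot's mid-plane rises 30 degrees off vertical towards +x. A coupon on its 60 mm edge in it has its centre about 45 mm above the bench, its top 82
- slot4 (a point): slot 4 of the rack (0 nearest the robot, 5 farthest): midway between its two dividers' feet on the slot floor, 8 mm above the bench; axes as the rack. From here the slot's mid-plane rises 30 degrees off vertical towards +x. A coupon on its 60 mm edge in it has its centre about 45 mm above the bench, its top 82
- slot5 (a point): slot 5 of the rack (0 nearest the robot, 5 farthest): midway between its two dividers' feet on the slot floor, 8 mm above the bench; axes as the rack. From here the slot's mid-plane rises 30 degrees off vertical towards +x. A coupon on its 60 mm edge in it has its centre about 45 mm above the bench, its top 82
- console: blower console, fixed: green box 150 x 150 x 80 mm tall, origin at the centre of its underside; its front faces its own -x (to the robot), its left is +y, its right is -y. The damper rod comes out of the front, left half, 50 mm above the bench; the purge stick stands on top, right half; an orange dot on the top lies just to the right of the stick
- damper (a joint): how far the damper rod is pulled out of the console's front (m), along the console's -x: 0 fully in, 0.020 the middle click, 0.040 fully out. Spring detents draw it to the nearest of the three (about 5 N to leave a click, easing to nothing half way, at 0.010 and 0.030); it starts fully in
- damper_knob (a point): middle of the damper rod's knob: black cylinder 28 mm in diameter and 30 mm long with a red end band, its axis along the console's x; its near end faces the robot. When fully in, this point is 55 mm in front of the console's face, 50 mm above the bench; a 10 mm steel rod joins it to the face
- stick (a joint): tilt of the purge stick (rad): 0 upright, positive to the console's right (its -y, towards the orange dot), limits -0.5 and 0.5; a spring of 0.6 N m/rad brings it back to 0 when let go
- stick_ball (a point): centre of the red ball, 30 mm in diameter, on top of the purge stick; 60 mm above the stick's pivot, which lies on the console's top 80 mm above the bench
- brush: small wire brush with a handle, 150 mm long, lying on the bench beyond the work: not to be touched
- magnet: red square welding magnet 70 x 70 x 18 mm lying on the bench beyond the work: not to be touched
- tin: closed paste tin, 60 mm in diameter, 40 mm tall, standing beside the rack: not to be touched
There are look-alikes about, which are no part of the job. Leave any blue or yellow look-alike of the coupon4 alone.

How it is judged:
By the outcome, as a careful person would: the job done as asked, in the order asked, and still so for the second after the job is handed in, with the robot touching nothing.
Of coupon0, coupon1, coupon2, coupon3, coupon4 only 4 to 5 are there at a start; the rules pass over those that are not, and their reading is None.
At some moment in a run one of coupon0, coupon1, coupon2, coupon3, coupon4 may be knocked a few centimetres aside while the robot is not near it.
Once in a run the grip may slacken for a moment while it holds something.
It also fails if it takes over 210 s, if anything falls off the work surface, if the arm or the gripper's body presses on something with over 40 N, if the wrist force passes 120 N, or if a joint passes its speed limit or range.

## Working session

There is one attempt and no reset: what is moved stays moved. The work goes in short steps, Python scripts to look and compute and a tool call to move; the robot and the scene stay as the last step left them, time stands still between calls to the robot, and variables do not carry over. Pictures are saved under pics/ and viewed, about 12 in all and at most 16, crops included, and the job is handed in when it is done.

Besides the shell and the picture viewer there is one more tool, called after "Emit:" as a command line: name --argument value ..., lists and objects as JSON in quotes. drive_tool: Moves the arm, as the interface text tells. Its arguments: {"type":"object","properties":{"increments":{"type":"array","items":{"type":"object","properties":{"claw":{"type":"number"},"slide":{"type":"array","items":{"type":"number"}},"twist":{"type":"array","items":{"type":"number"}}}}},"squeeze":{"type":"number"}},"required":["increments"]}

```bash
ls; mkdir -p pics
cat > h.py <<'E'
import numpy as np, cv2, pickle
from station import sense, capture, r
def snap(n,tag):
    c=capture(n); pickle.dump(c,open(f'pics/{tag}.pkl','wb')); cv2.imwrite(f'pics/{tag}.png',c['frame'][:,:,::-1]); return c
def load(tag): return pickle.load(open(f'pics/{tag}.pkl','rb'))
def ray(c,u,v,fish=False):
    x=(u-c['cx'])/c['fx']; y=(v-c['cy'])/c['fy']
    if fish:
        t=np.hypot(x,y); s=np.sin(t)/t if t>1e-9 else 1; d=np.array([x*s,y*s,np.cos(t)])
    else: d=np.array([x,y,1.])
    E=c['extrinsics']; R=E[:3,:3]; return -R.T@E[:3,3], R.T@d
def plane(c,u,v,z,fish=False):
    o,d=ray(c,u,v,fish); return o+d*(z-o[2])/d[2]
def dpt(c,u,v,k=1):
    o,d=ray(c,u,v); u=int(u);v=int(v); p=c['depth'][v-k:v+k+1,u-k:u+k+1]; return o+d*np.median(p[p>0])
E
python3 - <<'E'
from h import *
for n in ['scene','top','wrist']:
    c=snap(n,n+'0'); o,d=ray(c,c['cx'],c['cy']); print(n,c['fx'],c['cx'],c['cy'],o.round(),d.round(2))
s=sense(); print(s)
E
```

```text
pics
scene 561.4807165585822 318.79267713130287 234.8263622277742 [1095. 1090.  995.] [-0.37 -0.7  -0.61]
top 536.9345874623593 313.74214088173596 237.92365503949134 [ 462.   58. 1336.] [ 0.07  0.01 -1.  ]
wrist 371.64829954431775 315.8537024925689 238.40812992829154 [217. 644. 382.] [ 0.23 -0.11 -0.97]
{'time': 0.15, 'qpos': array([-1.28550692,  0.42659353,  0.07388711,  1.60642397, -0.03410542,
        1.11080435, -0.06706976]), 'dq': array([ 1.60491009e-03, -3.63093981e-03, -4.26158366e-04, -1.75383718e-03,
        4.75952536e-05,  1.00524538e-03,  1.50738375e-03]), 'effort': array([ 4.73711771e-03, -9.36280417e+01,  3.66994366e+00, -4.54418957e+01,
       -4.86086437e-02,  1.78966922e-02,  9.80625782e-05]), 'position': array([284.22883473, 611.90137879, 221.94983296]), 'ee_rot': array([[ 4.21247559e-01,  9.06945630e-01, -3.43879284e-04],
       [ 9.06945180e-01, -4.21247694e-01, -9.06050614e-04],
       [-9.66597000e-04,  6.97919508e-05, -9.99999530e-01]]), 'contact_force': array([0.68550401, 0.51053893, 0.41029229]), 'wrist_torque': array([ 0.00183335,  0.04071765, -0.00164299]), 'finger_gap': 1.0009477340829511}
```

View pics/top0.png

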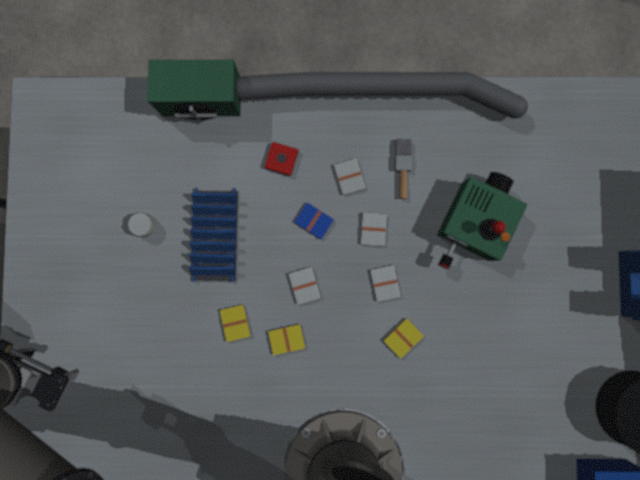

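View pics/scene0.png

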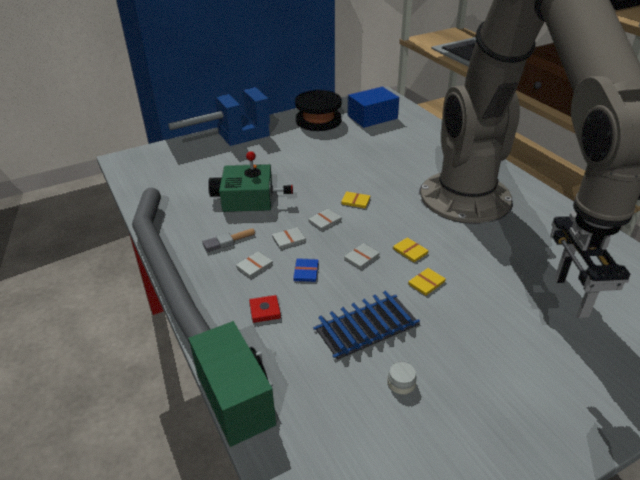

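Top view shows four bare plates with copper seams, at about (350,176), (374,229), (304,285) and (385,283). The blue one at (314,221) and the yellow ones at (235,323), (287,339) and (404,338) are look-alikes. The rack is at about (214,235), the console at (485,218) with its knob at (446,260), and the tin at (139,225). The scene view agrees that there are four bare plates. Measuring next, with a crop to confirm.

```bash
cat > m.py <<'E'
from h import *
def coupons(c,zt=12):
    f=c['frame'].astype(int); hsv=cv2.cvtColor(c['frame'],cv2.COLOR_RGB2HSV)
    # seams: orange, then bright grey plates
    bg=cv2.medianBlur(c['frame'],5); g=cv2.cvtColor(c['frame'],cv2.COLOR_RGB2GRAY)
    seam=((hsv[...,0]<18)&(hsv[...,1]>70)&(hsv[...,2]>90)).astype(np.uint8)
    br=((g>155)&(hsv[...,1]<45)).astype(np.uint8)
    m=cv2.morphologyEx(br|seam,cv2.MORPH_CLOSE,np.ones((3,3)))
    m=cv2.morphologyEx(m,cv2.MORPH_OPEN,np.ones((5,5)))
    out=[]
    for k in cv2.findContours(m,cv2.RETR_EXTERNAL,cv2.CHAIN_APPROX_NONE)[0]:
        if cv2.contourArea(k)<300: continue
        w=np.array([plane(c,*p[0],zt)[:2] for p in k],np.float32)
        (cx,cy),(a,b),t=cv2.minAreaRect(w)
        if a<b: t+=90; a,b=b,a
        t=(t+90)%180-90
        (u,v),_,_=cv2.minAreaRect(k)
        out.append((cx,cy,a,b,t,u,v))
    return out
if __name__=='__main__':
    c=snap('top','top1')
    for o in coupons(c): print(np.round(o,1), 'depthpt',dpt(c,o[5],o[6]+6).round(1))
    f=c['frame']; 
    g=cv2.cvtColor(f,cv2.COLOR_RGB2GRAY); print('bench',g[300,350],g[150,330],'plate',g[168,347],g[222,374],g[278,303],g[276,384])
    a=cv2.resize(f[130:360,180:430],None,fx=3.2,fy=2.6*3.2/2.6)[:,:,::-1][:600,:800]
    cv2.imwrite('pics/crop1.png',cv2.resize(f[130:310,180:420],None,fx=3.3,fy=3.3,interpolation=cv2.INTER_CUBIC)[:,:,::-1])
E
python3 m.py
```

```text
[761.8 152.7  70.   68.3  72.2 281.4 157.8] depthpt [745.3 152.2  17.9]
bench 107 105 plate 127 132 132 128
```

View pics/crop1.png

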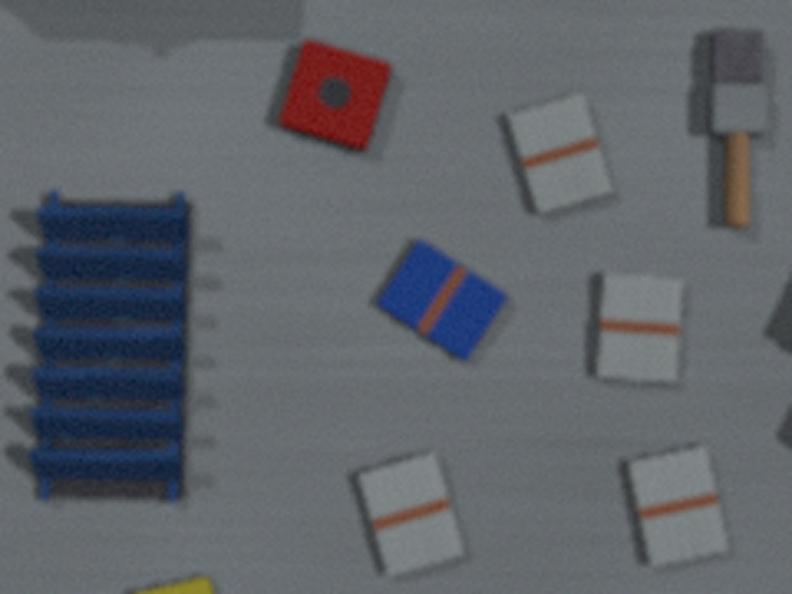

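The crop confirms four bare aluminium plates with copper seams, at crop (558,152), (640,327), (410,513) and (677,505). Magnet, brush and blue plate are distinct from them. Fixing the thresholds and measuring the rack and console.

```bash
sed -i 's/g>155)&(hsv\[...,1\]<45)/cv2.GaussianBlur(g,(3,3),0)>117)\&(hsv[...,1]<38)/; s/hsv\[...,2\]>90)/hsv[...,2]>90)\&(hsv[...,1]<190)/' m.py
python3 m.py
cat > rk.py <<'E'
from h import *
for tag in ['top0','scene0']:
    c=load(tag); f=c['frame']; hsv=cv2.cvtColor(f,cv2.COLOR_RGB2HSV); H,S,V=cv2.split(hsv)
    def pts(m):
        v,u=np.nonzero(m&(c['depth']>0)); E=c['extrinsics']; z=c['depth'][v,u]
        P=np.stack([(u-c['cx'])/c['fx']*z,(v-c['cy'])/c['fy']*z,z],1); return (P-E[:3,3])@E[:3,:3],u,v
    blue=(H>100)&(H<125)&(S>120)
    P,u,v=pts(blue); k=(P[:,0]>400)&(P[:,0]<720)&(P[:,1]>180)&(P[:,1]<420)&(P[:,2]<60); P=P[k];
    hi=P[P[:,2]>32]; print(tag,'rack n',len(P),'z pct',np.percentile(P[:,2],[2,50,90,98]).round(1))
    print(' minrect',cv2.minAreaRect(hi[:,:2].astype(np.float32)), 'all',cv2.minAreaRect(P[:,:2].astype(np.float32)))
    G,u,v=pts((H>60)&(H<90)&(S>80)); k=(G[:,1]<0)&(G[:,1]>-500)&(G[:,0]>400)&(G[:,0]<800)&(G[:,2]>70); G=G[k]
    print(' console',cv2.minAreaRect(G[:,:2].astype(np.float32)),np.median(G[:,2]))
    for nm,m in [('red',((H<5)|(H>172))&(S>150)&(V>70)),('orange',(H>7)&(H<18)&(S>190)&(V>120))]:
        n,L,st,ce=cv2.connectedComponentsWithStats(m.astype(np.uint8))
        for i in range(1,n):
            if st[i,4]>=6:
                Q,_,_=pts(L==i)
                if len(Q) and np.median(Q[:,1])<100 and abs(np.median(Q[:,1]))<600: print(' ',nm,st[i,4],ce[i].round(1),np.median(Q,0).round(1),Q[:,2].max().round(1))
E
python3 rk.py
```

```text
[444.   94.7  75.8  57.5  16.6 304.1 285.4] depthpt [429.2  94.7  10.2]
[ 450.4 -104.2   75.8   56.8   10.8  385.2  283. ] depthpt [ 435.7 -104.    12.5]
[ 5.846e+02 -7.750e+01  7.710e+01  5.440e+01 -4.000e-01  3.740e+02
  2.285e+02] depthpt [569.6 -77.5  12. ]
[716.3 -17.2  74.   55.8  16.9 349.4 175.8] depthpt [700.8 -17.   13.5]
bench 104 109 plate 128 127 131 129
top0 rack n 2999 z pct [ 8.7 27.9 36.8 39.6]
 minrect ((575.5948486328125, 318.30560302734375), (107.525146484375, 190.93516540527344), 89.12382507324219) all ((569.588134765625, 318.840576171875), (108.86168670654297, 227.68496704101562), 89.20015716552734)
 console ((615.5726928710938, -335.58819580078125), (149.26353454589844, 174.3206787109375), 63.75175476074219) 80.29340411093327
  red 91 [499.6 226.6] [ 575.6 -339.6  152.7] 159.9
  red 8 [445.  265.9] [ 491.  -238.8   64.8] 68.9
  orange 17 [504.9 236.7] [ 558.5 -375.5   81.5] 85.9
scene0 rack n 1721 z pct [ 6.7 33.2 37.7 39.5]
 minrect ((576.3002319335938, 324.5235595703125), (110.45806121826172, 190.93711853027344), 88.13023376464844) all ((569.5120849609375, 324.38287353515625), (111.54683685302734, 232.1258544921875), 88.67111206054688)
 console ((619.914306640625, -331.8297424316406), (154.16552734375, 178.22244262695312), 65.35291290283203) 80.4966002450903
  red 54 [250.3 155.4] [ 580.6 -330.2  146.7] 157.4
```

Coupons and rack heights look right: plate tops about 12, divider tops about 37, console top 80. I'll write a pose-to-rows calculator and move the wrist camera above the rack.

```bash
cat > pl.py <<'E'
import sys
from h import *
from scipy.spatial.transform import Rotation as R
def down(yaw,tilt=0):
    """tool x at (90+yaw) deg, z down, then tilted about tool x so it points forward by tilt deg"""
    y=np.radians(yaw); X=np.array([-np.sin(y),np.cos(y),0]); Z=np.array([0,0,-1.]); 
    return np.stack([X,np.cross(Z,X),Z],1)@R.from_euler('x',-tilt,degrees=True).as_matrix()
def plan(pos,yaw,tilt=0,n=None,s=None):
    s=s or sense(); p=np.array(s['position']); A=np.array(s['ee_rot']); B=down(yaw,tilt)
    rv=R.from_matrix(A.T@B).as_rotvec(degrees=True)
    n=n or int(max(np.ceil(np.linalg.norm(pos-p)/45),np.ceil(np.linalg.norm(rv)/7.5),1))
    print('t',round(s['time'],2),'pos',p.round(1),'n',n,'dpos',(np.array(pos)-p).round(1),'rot units',(rv/8).round(2),'per row',(rv/8/n).round(2))
    st=(np.array(pos)-p)/n
    for i in range(n):
        Ri=A@R.from_rotvec(rv*i/n,degrees=True).as_matrix(); print((Ri.T@st).round(1).tolist(),end=' ')
        if np.linalg.norm(rv)<1: break
    print()
if __name__=='__main__':
    a=[float(x) for x in sys.argv[1:]]; plan(np.array(a[:3]),a[3],a[4],int(a[5]) if len(a)>5 else None)
E
python3 pl.py 500 320 320 0 0 10
```

```text
t 0.25 pos [284.3 612.  222.1] n 10 dpos [ 215.7 -292.    97.9] rot units [-0.    0.   -3.11] per row [-0.    0.   -0.31]
[-17.4, 31.9, -9.8] [-18.8, 31.1, -9.8] [-20.1, 30.2, -9.8] [-21.4, 29.3, -9.8] [-22.6, 28.4, -9.8] [-23.9, 27.4, -9.8] [-25.0, 26.3, -9.8] [-26.1, 25.2, -9.8] [-27.2, 24.0, -9.8] [-28.2, 22.8, -9.8]
```

Emit:
drive_tool --increments '[{"claw":94,"slide":[-17.4,31.9,-10],"twist":[0,0,-0.31]},{"claw":94,"slide":[-18.8,31,-10],"twist":[0,0,-0.31]},{"claw":94,"slide":[-20,30,-10],"twist":[0,0,-0.31]},{"claw":94,"slide":[-21.4,29.3,-10],"twist":[0,0,-0.31]},{"claw":94,"slide":[-22.6,28.4,-10],"twist":[0,0,-0.31]},{"claw":94,"slide":[-24,27.4,-10],"twist":[0,0,-0.31]},{"claw":94,"slide":[-25,26.3,-10],"twist":[0,0,-0.31]},{"claw":94,"slide":[-26,25,-10],"twist":[0,0,-0.31]},{"claw":94,"slide":[-27,24,-10],"twist":[0,0,-0.31]},{"claw":94,"slide":[-28,22.8,-10],"twist":[0,0,-0.31]},{"claw":94,"slide":[0,0,0],"twist":[0,0,0]}]' --squeeze 50

```text
time: 1.35
position: [508.0, 310.6, 324.7]
ee_rot: [[-0.019, 1.0, -0.001], [1.0, 0.019, -0.003], [-0.003, -0.001, -1.0]]
contact_force: [0.8, -0.6, 0.1]
finger_gap: 0.999
```

```bash
python3 pl.py 500 320 320 0 0; python3 -c "
from h import *
c=snap('wrist','w1'); o,d=ray(c,c['cx'],c['cy'],True); print(o,d, c['depth'][240,320])"
```

```text
t 1.35 pos [508.  310.6 324.7] n 1 dpos [-8.   9.4 -4.7] rot units [-0.01  0.02  0.14] per row [-0.01  0.02  0.14]
[9.6, -7.9, 4.7] 
[433.56716884 310.1006133  485.32491807] [ 0.25808226  0.00431208 -0.96611332] 487.81076
```

View pics/w1.png

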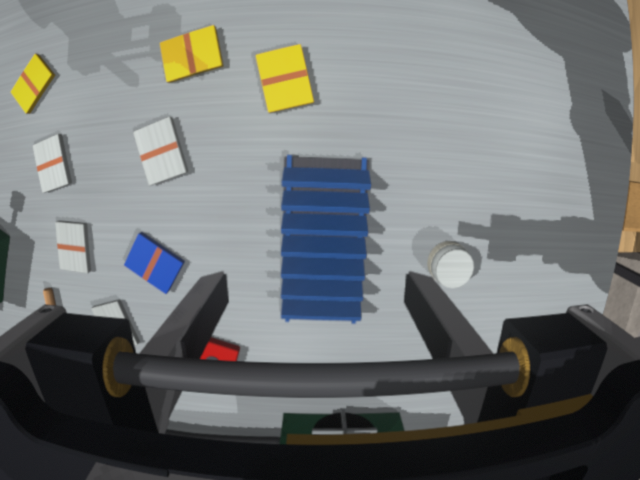

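Wrist view: the rack spans about (285..370, 155..320), with dark faces and lighter top edges. The tin is at (453,263). The four grey plates are at (160,150), (52,162), (72,246) and (115,315). Next, the x–z profile of the rack from wrist depth, checked by edges.

```bash
cat > prof.py <<'E'
from h import *
c=load('w1'); g=cv2.cvtColor(c['frame'],cv2.COLOR_RGB2HSV)[...,2].astype(float)
E=c['extrinsics']
def P(u,v):
    o,d=ray(c,u,v,True); f=E[2,:3]@d; return o+d/f*c['depth'][v,u]
for u in (305,345):
    q=[]
    for v in range(148,326):
        Q=P(u,v); q.append([v,g[v,u-6:u+7].mean(),*Q])
    q=np.array(q); print(u,'y',q[:,3].mean().round(1))
    # local maxima of z => rims
    for i in range(3,len(q)-3):
        if q[i,4]>=q[i-3:i+4,4].max()and q[i,4]>30: print(' rim',int(q[i,0]),q[i,2:].round(1),'V',q[i,1].round())
    # gradient maxima
    gr=np.gradient(cv2.GaussianBlur(q[:,1:2],(1,3),0).ravel())
    for i in range(2,len(q)-2):
        if abs(gr[i])>6 and abs(gr[i])==abs(gr[i-2:i+3]).max(): print('  edge',int(q[i,0]),round(gr[i],1),'x@37',plane(c,u,q[i,0],37,True)[0].round(1),'x@8',plane(c,u,q[i,0],8,True)[0].round(1),'depthxz',q[i,[2,4]].round(1))
E
python3 prof.py
```

```text
305 y 298.1
 rim 177 [433.6 310.1 485.3] V 109.0
 rim 181 [481.8 297.6  36.3] V 129.0
 rim 206 [512.9 298.   35.3] V 144.0
 rim 230 [543.4 298.4  34.7] V 142.0
 rim 253 [573.4 298.7  34.6] V 142.0
 rim 275 [602.7 299.   36.2] V 140.0
 rim 296 [632.9 299.3  34.8] V 142.0
 rim 315 [661.1 299.5  34.9] V 118.0
  edge 156 -20.9 x@37 451.4 x@8 452.6 depthxz [453.   -2.5]
  edge 167 6.5 x@37 464.7 x@8 466.8 depthxz [466.9   6.6]
  edge 181 12.8 x@37 481.8 x@8 484.9 depthxz [481.8  36.3]
  edge 187 -17.6 x@37 489.1 x@8 492.7 depthxz [489.6  33.2]
  edge 205 12.7 x@37 511.3 x@8 516.3 depthxz [512.1  32.4]
  edge 211 -16.7 x@37 518.8 x@8 524.3 depthxz [524.6   6.5]
  edge 229 11.8 x@37 541.5 x@8 548.5 depthxz [542.2  33.9]
  edge 234 -13.3 x@37 547.9 x@8 555.3 depthxz [549.2  31.8]
  edge 252 11.2 x@37 571.3 x@8 580.3 depthxz [572.3  34. ]
  edge 257 -11.3 x@37 578.0 x@8 587.3 depthxz [579.3  33. ]
  edge 274 11.0 x@37 601.0 x@8 611.8 depthxz [602.1  34. ]
  edge 279 -10.5 x@37 607.9 x@8 619.1 depthxz [610.1  31.2]
  edge 295 12.8 x@37 630.5 x@8 643.2 depthxz [632.   33.5]
  edge 299 -10.5 x@3
[... 676 characters left out ...]
11.8 x@37 511.5 x@8 516.6 depthxz [512.3  32.7]
  edge 212 -16.4 x@37 519.0 x@8 524.6 depthxz [520.   31.7]
  edge 230 12.4 x@37 541.8 x@8 548.8 depthxz [542.9  32.4]
  edge 235 -12.8 x@37 548.2 x@8 555.6 depthxz [549.3  32.7]
  edge 253 11.2 x@37 571.7 x@8 580.7 depthxz [572.9  33.2]
  edge 258 -11.9 x@37 578.4 x@8 587.7 depthxz [580.2  31.3]
  edge 275 11.0 x@37 601.4 x@8 612.3 depthxz [603.   32.8]
  edge 280 -10.8 x@37 608.4 x@8 619.7 depthxz [610.3  32. ]
  edge 296 13.1 x@37 631.0 x@8 643.8 depthxz [632.1  34.5]
  edge 301 -11.2 x@37 638.3 x@8 651.5 depthxz [650.3  10.7]
  edge 317 11.9 x@37 662.2 x@8 677.0 depthxz [663.4  34.7]
  edge 321 8.4 x@37 668.3 x@8 683.5 depthxz [670.2  33.3]
```

The rim lines come out at z=37: x = 481.7 + 30·i, pitch 30 as stated, yaw about -0.5°. Now cross-checking the rims in the top view and coupon A in the wrist view.

```bash
cat > x.py <<'E'
from h import *
c=load('top0'); V=cv2.cvtColor(c['frame'],cv2.COLOR_RGB2HSV)[...,2].astype(float)
p=V[180:290,203:228].mean(1); p=np.interp(np.arange(0,109,.1),np.arange(110),p); p=cv2.GaussianBlur(p[:,None],(1,11),0).ravel(); g=np.gradient(p)*10
for i in range(8,len(g)-8):
    if abs(g[i])>4 and abs(g[i])==abs(g[i-8:i+9]).max():
        print(round(180+i/10,1),round(g[i],1),[round(plane(c,215,180+i/10,z)[0],1) for z in (37,32.5)],end=' | ')
print()
w=load('w1'); h=cv2.cvtColor(w['frame'],cv2.COLOR_RGB2HSV); H,S,v=cv2.split(h)
m=((S<40)&(v>165)).astype(np.uint8); m[:,260:]=0; m|=((H<15)&(S>90)&(v>100)&(np.arange(640)[None]<260)).astype(np.uint8)
m=cv2.morphologyEx(m,cv2.MORPH_OPEN,np.ones((3,3)))
for k in cv2.findContours(m,0,1)[0]:
    if cv2.contourArea(k)<400: continue
    q=np.array([plane(w,*a[0],12,True)[:2] for a in k],np.float32); r_=cv2.minAreaRect(q); print(np.round(k.mean((0,1))),r_)
for u,vv in ((283,240),(366,240)): print('rack y ends',plane(w,u,vv,30,True))
E
python3 x.py; python3 -c "
from h import *;c=load('w1');h=cv2.cvtColor(c['frame'],cv2.COLOR_RGB2HSV);print(h[140,150],h[110,110],h[130,175])"
```

```text
190.4 -19.1 [np.float64(675.2), np.float64(675.9)] | 192.5 11.0 [np.float64(670.0), np.float64(670.7)] | 195.4 -10.8 [np.float64(662.9), np.float64(663.5)] | 204.5 13.1 [np.float64(640.4), np.float64(641.1)] | 207.5 -10.7 [np.float64(633.1), np.float64(633.7)] | 216.5 15.0 [np.float64(611.0), np.float64(611.5)] | 219.6 -11.4 [np.float64(603.4), np.float64(603.9)] | 228.5 17.7 [np.float64(581.6), np.float64(582.0)] | 232.5 -13.7 [np.float64(571.8), np.float64(572.2)] | 238.5 -4.9 [np.float64(557.2), np.float64(557.5)] | 240.5 14.8 [np.float64(552.3), np.float64(552.7)] | 243.6 -12.2 [np.float64(544.8), np.float64(545.1)] | 250.5 -5.0 [np.float64(528.0), np.float64(528.3)] | 253.5 15.9 [np.float64(520.7), np.float64(520.9)] | 256.5 -11.8 [np.float64(513.5), np.float64(513.6)] | 263.4 -5.1 [np.float64(496.8), np.float64(496.9)] | 265.5 18.7 [np.float64(491.7), np.float64(491.8)] | 269.5 -14.3 [np.float64(482.0), np.float64(482.1)] | 275.5 -4.8 [np.float64(467.5), np.float64(467.5)] | 280.5 19.4 [np.float64(455.5), np.float64(455.5)] | 
[207. 403.] ((848.6795654296875, 129.90753173828125), (38.95680618286133, 111.32842254638672), 2.202805280685425)
[219. 353.] ((741.0479125976562, 166.9631805419922), (58.96510314941406, 31.761640548706055), 88.57429504394531)
[123. 181.] ((510.51123046875, 16.39495849609375), (442.16314697265625, 483.1972351074219), 89.52996826171875)
[219.  14.] ((260.22613525390625, 180.79803466796875), (105.98270416259766, 17.017770767211914), 88.83504486083984)
rack y ends [558.10637592 270.35875319  30.        ]
rack y ends [556.06525884 376.20985634  30.        ]
[ 78   6 203] [ 99  11 165] [80  9 86]
```

Top view gives rims at 483.1 + 30·i, against 481.7 from the wrist. I'll use 482.4 and rack y of about 322. Going above coupon A.

```bash
python3 pl.py 455.5 98 120 16.6 0 8
```

```text
t 1.4 pos [506.4 312.7 324. ] n 8 dpos [ -50.9 -214.7 -204. ] rot units [-0.02  0.02 -1.93] per row [-0.    0.   -0.24]
[-26.6, -6.8, 25.6] [-26.4, -7.7, 25.6] [-26.1, -8.6, 25.6] [-25.8, -9.5, 25.5] [-25.5, -10.4, 25.5] [-25.2, -11.3, 25.5] [-24.8, -12.1, 25.5] [-24.3, -12.9, 25.5]
```

Emit:
drive_tool --increments '[{"claw":94,"slide":[-26.6,-6.8,25.5],"twist":[0,0,-0.24]},{"claw":94,"slide":[-26.4,-7.7,25.5],"twist":[0,0,-0.24]},{"claw":94,"slide":[-26,-8.6,25.5],"twist":[0,0,-0.24]},{"claw":94,"slide":[-25.8,-9.5,25.5],"twist":[0,0,-0.24]},{"claw":94,"slide":[-25.5,-10.4,25.5],"twist":[0,0,-0.24]},{"claw":94,"slide":[-25.2,-11.3,25.5],"twist":[0,0,-0.24]},{"claw":94,"slide":[-24.8,-12,25.5],"twist":[0,0,-0.24]},{"claw":94,"slide":[-24,-13,25.5],"twist":[0,0,-0.24]},{"claw":94,"slide":[0,0,0],"twist":[0,0,0]},{"claw":94,"slide":[0,0,0],"twist":[0,0,0]}]'

```text
time: 2.4
position: [447.6, 101.8, 110.5]
ee_rot: [[-0.303, 0.953, -0.005], [0.953, 0.303, 0.001], [0.003, -0.005, -1.0]]
contact_force: [0.9, 0.8, -0.0]
finger_gap: 0.994
```

```bash
cat > wc.py <<'E'
import sys
from h import *
def wcoup(tag,near,zt=12,rad=150):
    """plates near a world point, in a wrist picture: bright grey + seam, outline cast on the plane z=zt"""
    w=load(tag); h=cv2.cvtColor(w['frame'],cv2.COLOR_RGB2HSV); H,S,v=cv2.split(cv2.medianBlur(h,3))
    out=[]
    for th in (150,165,180):
        m=((S<35)&(v>th)|((H<15)&(S>80)&(S<200)&(v>90))).astype(np.uint8); m=cv2.morphologyEx(m,cv2.MORPH_OPEN,np.ones((5,5)))
        for k in cv2.findContours(m,0,cv2.CHAIN_APPROX_NONE)[0]:
            if cv2.contourArea(k)<900: continue
            q=np.array([plane(w,*a[0],zt,True)[:2] for a in k],np.float32); (x,y),(a,b),t=cv2.minAreaRect(q)
            if a<b: a,b,t=b,a,t+90
            t=(t+90)%180-90
            if 65<a<95 and 48<b<70 and np.hypot(x-near[0],y-near[1])<rad: print(th,k.mean((0,1)).round(),'xy',round(x,1),round(y,1),'size',round(a,1),round(b,1),'yaw',round(t,1))
if __name__=='__main__':
    tag=sys.argv[1]; c=snap('wrist',tag); wcoup(tag,[float(x) for x in sys.argv[2:4]])
E
python3 wc.py w2 444 95; python3 pl.py 455.5 98 40 16.6 0
```

```text
165 [310. 235.] xy 442.7 95.8 size 77.6 57.9 yaw 16.7
t 2.45 pos [447.5 101.8 110.6] n 2 dpos [  8.   -3.8 -70.6] rot units [-0.04 -0.02  0.13] per row [-0.02 -0.01  0.07]
[-3.1, 3.4, 35.3] [-3.0, 3.4, 35.3]
```

View pics/w2.png

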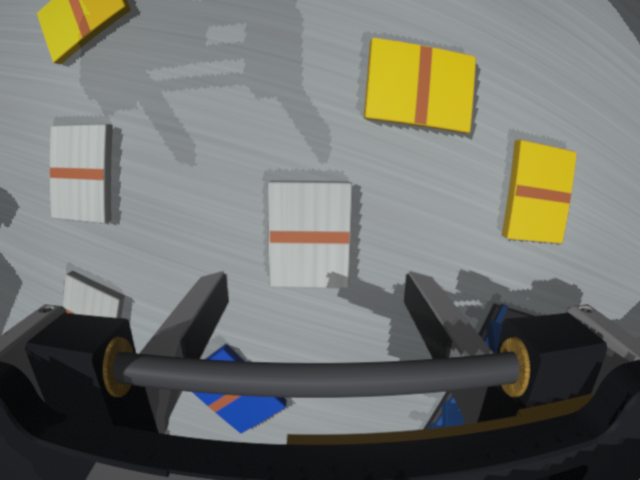

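Coupon A is at (310,235), between the fingers. The two views agree to within 1.3 mm. Descending.

Emit:
drive_tool --increments '[{"claw":94,"slide":[-1.5,2,28],"twist":[0,0,0.07]},{"claw":94,"slide":[-1.5,2,28],"twist":[0,0,0.05]},{"claw":94,"slide":[-1,2,18],"twist":[0,0,0]},{"claw":94,"slide":[0,1,8],"twist":[0,0,0]},{"claw":94,"slide":[0,0,0],"twist":[0,0,0]},{"claw":94,"slide":[0,0,0],"twist":[0,0,0]}]'

```text
time: 3.05
position: [459.7, 109.2, 30.3]
ee_rot: [[-0.293, 0.956, 0.002], [0.956, 0.293, 0.007], [0.006, 0.004, -1.0]]
contact_force: [-0.3, 1.0, 0.1]
finger_gap: 1.001
```

```bash
python3 pl.py 455 98.6 19 16.7 0
```

```text
t 3.05 pos [459.7 109.2  30.3] n 1 dpos [ -4.7 -10.6 -11.3] rot units [ 0.03 -0.04  0.04] per row [ 0.03 -0.04  0.04]
[-8.8, -7.6, 11.3]
```

Emit:
drive_tool --increments '[{"claw":94,"slide":[-5,-4,5],"twist":[0,0,0]},{"claw":94,"slide":[-2,-2,3],"twist":[0,0,0]},{"claw":94,"slide":[0,0,0],"twist":[0,0,0]}]'

```text
time: 3.35
position: [456.8, 101.1, 23.8]
ee_rot: [[-0.293, 0.956, 0.006], [0.956, 0.293, 0.008], [0.006, 0.008, -1.0]]
contact_force: [0.6, -0.3, -0.6]
finger_gap: 1.001
```

```bash
python3 pl.py 455 98.6 19 16.7 0
```

```text
t 3.35 pos [456.8 101.1  23.8] n 1 dpos [-1.8 -2.5 -4.8] rot units [ 0.06 -0.04  0.04] per row [ 0.06 -0.04  0.04]
[-1.8, -2.5, 4.8]
```

Emit:
drive_tool --increments '[{"claw":94,"slide":[-1.8,-2.5,4.5],"twist":[0.06,-0.04,0.04]},{"claw":94,"slide":[0,0,0],"twist":[0,0,0]},{"claw":50,"slide":[0,0,0],"twist":[0,0,0]},{"claw":50,"slide":[0,0,0],"twist":[0,0,0]},{"claw":50,"slide":[0,0,0],"twist":[0,0,0]},{"claw":50,"slide":[0,0,0],"twist":[0,0,0]},{"claw":50,"slide":[0,0,0],"twist":[0,0,0]},{"claw":50,"slide":[0,0,0],"twist":[0,0,0]}]' --squeeze 50

```text
time: 4.15
position: [455.2, 98.4, 19.5]
ee_rot: [[-0.287, 0.958, -0.0], [0.958, 0.287, 0.0], [0.0, -0.0, -1.0]]
contact_force: [-0.2, -0.1, -1.8]
finger_gap: 0.629
```

```bash
python3 pl.py 455 98.6 140 0 0 3
```

```text
t 4.15 pos [455.2  98.4  19.5] n 3 dpos [ -0.2   0.2 120.5] rot units [-0.   -0.    2.08] per row [-0.   -0.    0.69]
[0.1, -0.1, -40.2] [0.1, -0.1, -40.2] [0.1, -0.1, -40.2]
```

Gripped: opening 59 mm, so the 60 mm plate is held. Lifting.

Emit:
drive_tool --increments '[{"claw":50,"slide":[0,0,-20],"twist":[0,0,0]},{"claw":50,"slide":[0,0,-40],"twist":[0,0,0]},{"claw":50,"slide":[0,0,-40],"twist":[0,0,0]},{"claw":50,"slide":[0,0,-20],"twist":[0,0,0]},{"claw":50,"slide":[0,0,0],"twist":[0,0,0]}]'

```text
time: 4.65
position: [454.0, 97.8, 142.6]
ee_rot: [[-0.287, 0.958, -0.004], [0.958, 0.287, -0.002], [-0.0, -0.004, -1.0]]
contact_force: [-0.3, 0.5, -2.6]
finger_gap: 0.631
```

```bash
python3 pl.py 640 322 180 -0.5 60 10
```

```text
t 4.65 pos [454.   97.8 142.6] n 10 dpos [186.  224.2  37.4] rot units [-7.47 -1.12  1.95] per row [-0.75 -0.11  0.19]
[16.1, 24.2, -3.8] [16.8, 24.1, -1.6] [17.4, 23.7, 0.6] [18.1, 23.0, 2.8] [18.7, 22.1, 4.9] [19.4, 21.0, 6.8] [20.1, 19.6, 8.6] [20.8, 18.1, 10.3] [21.4, 16.3, 11.7] [22.0, 14.5, 13.0]
```

Emit:
drive_tool --increments '[{"claw":50,"slide":[16,24,-4],"twist":[-0.75,-0.11,0.19]},{"claw":50,"slide":[17,24,-1.6],"twist":[-0.75,-0.11,0.19]},{"claw":50,"slide":[17.4,23.7,0.6],"twist":[-0.75,-0.11,0.19]},{"claw":50,"slide":[18,23,2.8],"twist":[-0.75,-0.11,0.19]},{"claw":50,"slide":[18.7,22,5],"twist":[-0.75,-0.11,0.19]},{"claw":50,"slide":[19.4,21,6.8],"twist":[-0.75,-0.11,0.19]},{"claw":50,"slide":[20,19.6,8.6],"twist":[-0.75,-0.11,0.19]},{"claw":50,"slide":[20.8,18,10],"twist":[-0.75,-0.11,0.19]},{"claw":50,"slide":[21.4,16,11.7],"twist":[-0.75,-0.11,0.19]},{"claw":50,"slide":[22,14.5,13],"twist":[-0.75,-0.11,0.19]},{"claw":50,"slide":[0,0,0],"twist":[0,0,0]},{"claw":50,"slide":[0,0,0],"twist":[0,0,0]}]'

```text
time: 5.85
position: [579.5, 229.7, 146.7]
ee_rot: [[-0.063, 0.766, 0.64], [0.995, 0.097, -0.019], [-0.077, 0.635, -0.768]]
contact_force: [0.4, -0.1, -1.4]
finger_gap: 0.633
```

```bash
python3 pl.py 674.5 322 110 -0.5 60 4; python3 -c "
from h import *
print(sense()['qpos'].round(2))
c=snap('wrist','w3')"
```

```text
t 5.85 pos [579.5 229.7 146.7] n 4 dpos [ 95.   92.3 -36.7] rot units [-2.53 -0.04  0.75] per row [-0.63 -0.01  0.19]
[22.2, 14.6, 21.8] [22.6, 12.0, 23.0] [22.9, 9.4, 23.9] [23.1, 6.6, 24.5] 
[-1.28  0.31  0.63  2.31  1.39  0.28 -0.36]
```

View pics/w3.png

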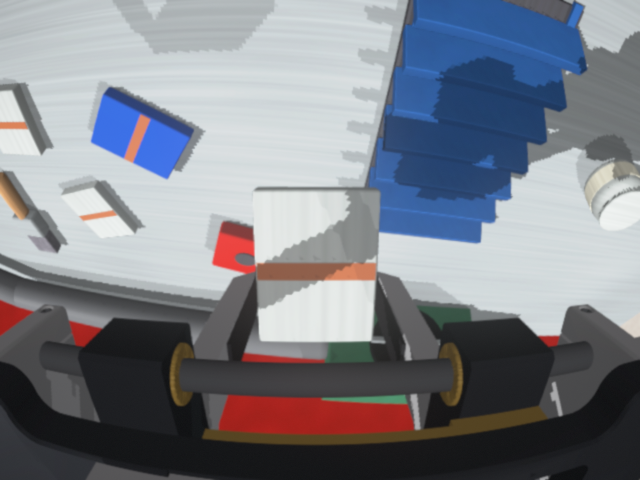

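The plate is held squarely at (315,265). The move stopped short on joint speed, so continuing.

Emit:
drive_tool --increments '[{"claw":50,"slide":[22,16,14],"twist":[-0.5,0,0.15]},{"claw":50,"slide":[22,15,14],"twist":[-0.5,0,0.15]},{"claw":50,"slide":[22,14,14],"twist":[-0.5,0,0.15]},{"claw":50,"slide":[22,13,14],"twist":[-0.5,0,0.15]},{"claw":50,"slide":[0,0,0],"twist":[-0.5,0,0.1]},{"claw":50,"slide":[0,0,0],"twist":[0,0,0]}]'

```text
time: 6.5
position: [647.6, 301.5, 142.9]
ee_rot: [[0.005, 0.538, 0.843], [1.0, 0.011, -0.013], [-0.016, 0.843, -0.538]]
contact_force: [-0.4, 0.2, -2.4]
finger_gap: 0.63
```

```bash
python3 pl.py 674.5 322 110 -0.5 60 4; python3 -c "
from h import *
print(sense()['qpos'].round(2))"
```

```text
t 6.5 pos [647.6 301.5 142.9] n 4 dpos [ 26.9  20.5 -32.9] rot units [-0.32  0.04  0.11] per row [-0.08  0.01  0.03]
[5.3, -3.2, 10.0] [5.3, -3.4, 10.0] [5.2, -3.5, 10.0] [5.2, -3.6, 9.9] 
[-1.22  0.53  0.45  2.25  2.04  0.59 -1.25]
```

Reachable, with q6 at 0.59. Continuing to the entry pose above slot 5.

Emit:
drive_tool --increments '[{"claw":50,"slide":[5.3,-3.2,10],"twist":[-0.1,0,0.04]},{"claw":50,"slide":[5.3,-3.4,10],"twist":[-0.1,0,0.04]},{"claw":50,"slide":[5.2,-3.5,10],"twist":[-0.1,0,0.03]},{"claw":50,"slide":[4,-3,8],"twist":[-0.02,0,0]},{"claw":50,"slide":[0,0,0],"twist":[0,0,0]},{"claw":50,"slide":[0,0,0],"twist":[0,0,0]}]'

```text
time: 7.1
position: [676.0, 312.1, 112.0]
ee_rot: [[0.026, 0.511, 0.859], [1.0, -0.002, -0.029], [-0.013, 0.86, -0.51]]
contact_force: [-0.2, -0.6, -0.4]
finger_gap: 0.634
```

```bash
python3 pl.py 674.5 322 102 -0.5 60 1; python3 -c "
from h import *
c=snap('wrist','w4')"
```

```text
t 7.1 pos [676.  312.1 112. ] n 1 dpos [ -1.5   9.9 -10. ] rot units [-0.09  0.15  0.02] per row [-0.09  0.15  0.02]
[10.0, -9.4, 3.6]
```

View pics/w4.png

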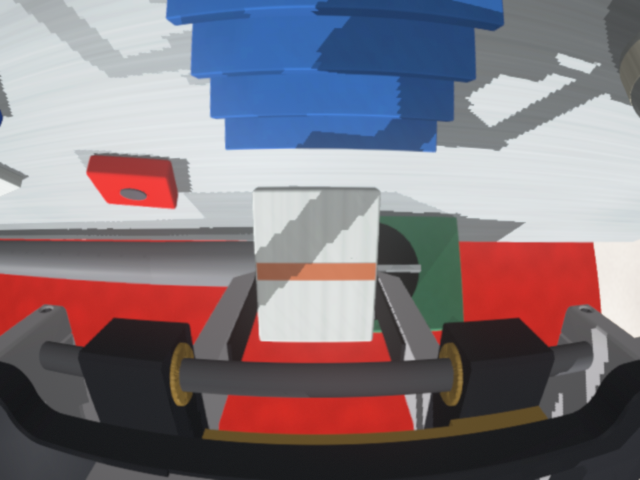

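The plate's lower edge (318,188) sits beyond the last divider's top edge (330,150). Checking the rim x from this second wrist view.

Run:
```python
from h import *
c=load('w4'); V=cv2.cvtColor(c['frame'],cv2.COLOR_RGB2HSV); 
s=sense(); p=np.array(s['position']); R=np.array(s['ee_rot'])
pb=p+R@np.array([0,-52.2,7.5]); print('plate front bottom edge calc',pb.round(1))
for v in (187,188): print('seen', plane(c,318,v,pb[2],True).round(1))
for v0,v1 in ((60,90),(100,130),(135,160)):
    col=V[v0:v1,290:305,2].mean(1); sat=V[v0:v1,290:305,1].mean(1); g=np.gradient(col)
    print([(v0+i,g[i].round(),sat[i].round(),plane(c,297,v0+i,37,True)[0].round(1),plane(c,297,v0+i,32.5,True)[0].round(1)) for i in np.argsort(-abs(g))[:5]])
```

```text
plate front bottom edge calc [655.8 312.1  63.5]
seen [647.6 313.8  63.5]
seen [648.7 313.8  63.5]
[(np.int64(67), np.float64(11.0), np.float64(175.0), np.float64(599.8), np.float64(604.7)), (np.int64(70), np.float64(-10.0), np.float64(174.0), np.float64(601.4), np.float64(606.5)), (np.int64(68), np.float64(8.0), np.float64(175.0), np.float64(600.3), np.float64(605.3)), (np.int64(69), np.float64(-6.0), np.float64(174.0), np.float64(600.9), np.float64(605.9)), (np.int64(66), np.float64(5.0), np.float64(175.0), np.float64(599.2), np.float64(604.2))]
[(np.int64(115), np.float64(-8.0), np.float64(166.0), np.float64(630.7), np.float64(637.1)), (np.int64(114), np.float64(-8.0), np.float64(168.0), np.float64(629.9), np.float64(636.3)), (np.int64(117), np.float64(7.0), np.float64(166.0), np.float64(632.2), np.float64(638.7)), (np.int64(116), np.float64(4.0), np.float64(165.0), np.float64(631.4), np.float64(637.9)), (np.int64(118), np.float64(2.0), np.float64(166.0), np.float64(633.0), np.float64(639.6))]
[(np.int64(148), np.float64(28.0), np.float64(63.0), np.float64(659.5), np.float64(667.4)), (np.int64(149), np.float64(18.0), np.float64(21.0), np.float64(660.5), np.float64(668.5)), (np.int64(147), np.float64(17.0), np.float64(121.0), np.float64(658.5), np.float64(666.4)), (np.int64(143), np.float64(-8.0), np.float64(154.0), np.float64(654.6), np.float64(662.3)), (np.int64(144), np.float64(-7.0), np.float64(151.0), np.float64(655.6), np.float64(663.3))]
```

Run:
```python
from h import *
c=load('w4'); s=sense(); p=np.array(s['position']); R=np.array(s['ee_rot'])
for z in (6.5,7.5,9):
  out=[]
  for u,v in ((318,188),(318,271),(318,341),(257,265),(377,265)):
    o,d=ray(c,u,v,True); o=R.T@(o-p); d=R.T@d; q=o+d*(z-o[2])/d[2]; out.append(q[:2].round(1).tolist())
  print(z,out)
print('cam in tool',(R.T@(ray(c,c['cx'],c['cy'])[0]-p)).round(1))
```

```text
6.5 [[1.5, -55.2], [1.5, -15.4], [1.5, 23.5], [-27.8, -18.4], [29.9, -18.3]]
7.5 [[1.5, -55.1], [1.5, -15.0], [1.5, 24.0], [-28.0, -18.0], [30.1, -17.9]]
9 [[1.5, -54.9], [1.5, -14.5], [1.5, 24.9], [-28.2, -17.5], [30.3, -17.4]]
cam in tool [   0.4  -76.4 -161. ]
```

Plate extents measure 79×58, with its centre 15 mm below the grip line (I planned 12). The rims agree within 2 mm. Aligning on the slot line.

Emit:
drive_tool --increments '[{"claw":50,"slide":[5,-4,2],"twist":[-0.09,0.1,0]},{"claw":50,"slide":[4,-3,1],"twist":[0,0.05,0]},{"claw":50,"slide":[0,0,0],"twist":[0,0,0]},{"claw":50,"slide":[0,0,0],"twist":[0,0,0]}]'

```text
time: 7.55
position: [675.1, 320.5, 106.3]
ee_rot: [[0.009, 0.5, 0.866], [1.0, -0.003, -0.008], [-0.002, 0.866, -0.5]]
contact_force: [-0.6, -0.4, -2.5]
finger_gap: 0.628
```

```bash
python3 pl.py 672 322 98 -0.5 60 1
```

```text
t 7.55 pos [675.1 320.5 106.3] n 1 dpos [-3.1  1.5 -8.3] rot units [-0.    0.01  0.01] per row [-0.    0.01  0.01]
[1.5, -8.8, 1.5]
```

Emit:
drive_tool --increments '[{"claw":50,"slide":[1,-8,1.2],"twist":[0,0,0]},{"claw":50,"slide":[0,-8,0],"twist":[0,0,0]},{"claw":50,"slide":[0,-6,0],"twist":[0,0,0]},{"claw":50,"slide":[0,0,0],"twist":[0,0,0]},{"claw":50,"slide":[0,0,0],"twist":[0,0,0]}]'

```text
time: 8.05
position: [663.9, 321.5, 84.9]
ee_rot: [[0.009, 0.501, 0.866], [1.0, -0.002, -0.009], [-0.003, 0.866, -0.501]]
contact_force: [0.0, 0.5, -1.4]
finger_gap: 0.632
```

```bash
cat > slot.py <<'E'
from h import *
import sys
i=int(sys.argv[1]); s=sense(); p=np.array(s['position']); R=np.array(s['ee_rot'])
off=float(sys.argv[2]) if len(sys.argv)>2 else 13.5
mid=np.array([500.9+30*i,322,34.75]); q=p+R[:,2]*off-mid
print('t',s['time'],'pos',p.round(1),'F',np.round(s['contact_force'],1),'perp off plane (tool z to add)',round(-(q@np.array([.866,0,-.5])),1),'dy',round(322-p[1],1),'along to go',round((p[2]-63)/.866,1),'R',np.round(R[:,2],3),np.round(R[:,0],3))
E
python3 slot.py 5
```

```text
t 8.05 pos [663.9 321.5  84.9] F [ 0.   0.5 -1.4] perp off plane (tool z to add) 0.3 dy 0.5 along to go 25.3 R [ 0.866 -0.009 -0.501] [ 0.009  1.    -0.003]
```

Emit:
drive_tool --increments '[{"claw":50,"slide":[0,-6,0.3],"twist":[0,0,0]},{"claw":50,"slide":[0,-6,0],"twist":[0,0,0]},{"claw":50,"slide":[0,-5,0],"twist":[0,0,0]},{"claw":50,"slide":[0,0,0],"twist":[0,0,0]},{"claw":50,"slide":[0,0,0],"twist":[0,0,0]}]'

```text
time: 8.55
position: [655.0, 321.5, 68.7]
ee_rot: [[0.009, 0.501, 0.866], [1.0, -0.002, -0.009], [-0.003, 0.866, -0.501]]
contact_force: [-0.0, -0.5, -1.5]
finger_gap: 0.63
```

```bash
python3 slot.py 5
```

```text
t 8.55 pos [655.  321.5  68.7] F [-0.  -0.5 -1.5] perp off plane (tool z to add) -0.0 dy 0.5 along to go 6.6 R [ 0.866 -0.009 -0.501] [ 0.009  1.    -0.003]
```

Emit:
drive_tool --increments '[{"claw":50,"slide":[0,-2.5,0],"twist":[0,0,0]},{"claw":50,"slide":[0,-1.5,0],"twist":[0,0,0]},{"claw":50,"slide":[0,-1,0],"twist":[0,0,0]},{"claw":50,"slide":[0,0,0],"twist":[0,0,0]}]'

```text
time: 8.95
position: [652.5, 321.6, 64.4]
ee_rot: [[0.009, 0.5, 0.866], [1.0, -0.003, -0.009], [-0.002, 0.866, -0.5]]
contact_force: [-0.4, -0.4, -2.1]
finger_gap: 0.633
```

```bash
python3 slot.py 5
```

```text
t 8.95 pos [652.5 321.6  64.4] F [-0.4 -0.4 -2.1] perp off plane (tool z to add) -0.1 dy 0.4 along to go 1.6 R [ 0.866 -0.009 -0.5  ] [ 0.009  1.    -0.002]
```

Emit:
drive_tool --increments '[{"claw":50,"slide":[0,-1.2,0],"twist":[0,0,0]},{"claw":50,"slide":[0,0,0],"twist":[0,0,0]},{"claw":94,"slide":[0,0,0],"twist":[0,0,0]},{"claw":94,"slide":[0,0,0],"twist":[0,0,0]},{"claw":94,"slide":[0,0,0],"twist":[0,0,0]},{"claw":94,"slide":[0,0,0],"twist":[0,0,0]},{"claw":94,"slide":[0,0,-15],"twist":[0,0,0]},{"claw":94,"slide":[0,0,-25],"twist":[0,0,0]},{"claw":94,"slide":[0,0,-25],"twist":[0,0,0]},{"claw":94,"slide":[0,10,-25],"twist":[0,0,0]},{"claw":94,"slide":[0,20,-20],"twist":[0,0,0]},{"claw":94,"slide":[0,0,0],"twist":[0,0,0]}]'

```text
time: 10.15
position: [565.5, 321.1, 147.6]
ee_rot: [[0.009, 0.501, 0.865], [1.0, -0.002, -0.01], [-0.003, 0.865, -0.501]]
contact_force: [-1.1, 0.5, -0.5]
finger_gap: 1.0
```

```bash
cat > chk.py <<'E'
from h import *
import sys
# heights of rack contents from the scene/top depth: plate points above the dividers
for n in sys.argv[1:]:
    c=snap(n,f'{n}_{sense()["time"]:.2f}'); E=c['extrinsics']
    v,u=np.nonzero(c['depth']>0); z=c['depth'][v,u]; P=np.stack([(u-c['cx'])/c['fx']*z,(v-c['cy'])/c['fy']*z,z],1); P=(P-E[:3,3])@E[:3,:3]
    S=cv2.cvtColor(c['frame'],cv2.COLOR_RGB2HSV)[v,u,1]
    k=(P[:,0]>470)&(P[:,0]<730)&(P[:,1]>285)&(P[:,1]<360)&(P[:,2]>45)&(P[:,2]<120)&(S<90)
    Q=P[k]; t=Q[:,0]-.577*(Q[:,2]-34.75)-500.9   # slot coordinate
    for i in range(6):
        q=Q[abs(t-30*i)<15]
        if len(q)>10: print(n,'slot',i,len(q),'zmax98',np.percentile(q[:,2],98).round(1),'y',q[:,1].min().round(),q[:,1].max().round(),'xtop',q[q[:,2]>np.percentile(q[:,2],90),0].mean().round(1))
E
python3 chk.py top scene; python3 pl.py 560 200 160 0 0 8;  python3 m.py | head -5
```

```text
top slot 5 365 zmax98 80.4 y 290.0 351.0 xtop 682.5
scene slot 5 240 zmax98 80.0 y 292.0 354.0 xtop 682.6
t 10.25 pos [565.9 321.  145.6] n 8 dpos [  -5.9 -121.    14.4] rot units [ 7.48  0.07 -0.04] per row [ 0.94  0.01 -0.01]
[-15.1, 1.2, -1.4] [-15.1, 1.0, -1.5] [-15.1, 0.8, -1.7] [-15.1, 0.5, -1.8] [-15.1, 0.3, -1.8] [-15.1, 0.0, -1.9] [-15.1, -0.2, -1.9] [-15.1, -0.5, -1.9] 
[ 450.5 -104.8   77.5   58.1   11.3  385.4  282.9] depthpt [ 435.8 -104.7   11.5]
[572.2 685.6  98.5  54.9 -89.9  66.5 233. ] depthpt [558.  690.6   0.9]
[585.9 -77.6  80.8  56.9  -3.6 374.  228. ] depthpt [571.  -77.6  10.6]
[598.1 502.7  57.5  50.  -44.2 140.3 222.8] depthpt [580.4 492.6  40.9]
[713.4 -88.4  90.7  69.6   0.  378.  177. ] depthpt [700.1 -89.4   1. ]
```

Coupon A is down in slot 5: its top reads 80 in both views, where the depth reads about 1–2 low. Heading to coupon C.

```bash
python3 m.py | sed -n 5,9p; python3 pl.py 595 -78 140 -1.5 0 11
```

```text
[713.4 -91.8  98.2  65.6  11.7 379.4 177. ] depthpt [ 7.005e+02 -9.300e+01 -4.000e-01]
[717.7 -18.4  79.   58.9  16.5 349.9 175.3] depthpt [702.6 -18.3  11.3]
[726.4 226.7 221.4 144.   64.1 251.6 171.8] depthpt [713.7 228.5  -1.9]
[727.6 597.  289.2 194.7 -82.1 103.8 171.5] depthpt [714.3 602.6  -1.1]
[936.1 708.  250.6  51.9  89.9  63.   90. ] depthpt [924.3 713.    1.1]
t 10.35 pos [566.4 320.4 144.6] n 11 dpos [  28.6 -398.4   -4.6] rot units [ 7.48 -0.02  0.13] per row [ 0.68 -0.    0.01]
[-36.2, 0.9, 2.9] [-36.2, 1.2, 2.8] [-36.2, 1.6, 2.7] [-36.2, 1.9, 2.5] [-36.2, 2.2, 2.3] [-36.2, 2.4, 2.1] [-36.2, 2.7, 1.9] [-36.2, 2.9, 1.6] [-36.2, 3.1, 1.4] [-36.1, 3.3, 1.1] [-36.1, 3.4, 0.7]
```

Emit:
drive_tool --increments '[{"claw":94,"slide":[-36,5,-2],"twist":[0.7,0,0]},{"claw":94,"slide":[-36,5,-2],"twist":[0.7,0,0]},{"claw":94,"slide":[-36,2,2],"twist":[0.7,0,0]},{"claw":94,"slide":[-36,2,2],"twist":[0.7,0,0]},{"claw":94,"slide":[-36,2,2],"twist":[0.7,0,0]},{"claw":94,"slide":[-36,2,2],"twist":[0.7,0,0]},{"claw":94,"slide":[-36,2,2],"twist":[0.7,0,0]},{"claw":94,"slide":[-36,2,2],"twist":[0.7,0,0]},{"claw":94,"slide":[-36,2,2],"twist":[0.7,0,0]},{"claw":94,"slide":[-36,2,2],"twist":[0.7,0,0]},{"claw":94,"slide":[-36,2,2],"twist":[0.6,0,0]},{"claw":94,"slide":[0,0,0],"twist":[0,0,0]}]'

```text
time: 11.55
position: [577.5, 52.0, 146.5]
ee_rot: [[0.054, 0.931, 0.361], [0.995, -0.019, -0.099], [-0.086, 0.364, -0.927]]
contact_force: [0.6, -0.8, 0.4]
finger_gap: 1.0
```

```bash
python3 pl.py 597 -78 110 -1.5 0
```

```text
t 11.55 pos [577.5  52.  146.5] n 4 dpos [  19.5 -130.   -36.5] rot units [ 2.67  0.64 -0.08] per row [ 0.67  0.16 -0.02]
[-31.3, 1.8, 13.5] [-31.6, 3.0, 12.5] [-31.9, 4.0, 11.5] [-32.1, 4.9, 10.3]
```

Emit:
drive_tool --increments '[{"claw":94,"slide":[-31,2,5],"twist":[0.6,0.16,0]},{"claw":94,"slide":[-31,3,5],"twist":[0.6,0.16,0]},{"claw":94,"slide":[-32,4,5],"twist":[0.6,0.16,0]},{"claw":94,"slide":[-32,5,5],"twist":[0.6,0.16,0]},{"claw":94,"slide":[-6,2,5],"twist":[0.4,0,0]},{"claw":94,"slide":[0,0,0],"twist":[0,0,0]}]'

```text
time: 12.15
position: [589.4, -78.7, 125.5]
ee_rot: [[0.04, 0.999, -0.024], [0.999, -0.04, -0.004], [-0.005, -0.024, -1.0]]
contact_force: [0.5, 0.1, -0.0]
finger_gap: 0.999
```

```bash
python3 wc.py w5 585 -78; python3 pl.py 597 -78 60 -1.5 0
```

```text
180 [318. 234.] xy 584.4 -75.4 size 81.4 58.4 yaw -3.7
180 [276.  64.] xy 450.2 -102.6 size 77.5 58.1 yaw 11.8
t 12.2 pos [588.9 -78.6 125.7] n 2 dpos [  8.1   0.6 -65.7] rot units [-0.16  0.04 -0.1 ] per row [-0.08  0.02 -0.05]
[0.6, 4.8, 32.7] [0.5, 4.4, 32.8]
```

Emit:
drive_tool --increments '[{"claw":94,"slide":[1,3,30],"twist":[-0.1,0,0.05]},{"claw":94,"slide":[0.5,2,30],"twist":[-0.06,0,0.03]},{"claw":94,"slide":[0,1,22],"twist":[0,0,0]},{"claw":94,"slide":[0,0,10],"twist":[0,0,0]},{"claw":94,"slide":[0,0,0],"twist":[0,0,0]},{"claw":94,"slide":[0,0,0],"twist":[0,0,0]}]'

```text
time: 12.8
position: [591.6, -72.2, 30.5]
ee_rot: [[0.048, 0.999, 0.005], [0.999, -0.048, -0.009], [-0.009, 0.005, -1.0]]
contact_force: [0.3, 0.3, -0.2]
finger_gap: 0.997
```

```bash
python3 pl.py 596.7 -77 19 -3 0
```

```text
t 12.8 pos [591.6 -72.2  30.5] n 1 dpos [  5.1  -4.8 -11.5] rot units [0.04 0.06 0.03] per row [0.04 0.06 0.03]
[-4.4, 5.2, 11.5]
```

Emit:
drive_tool --increments '[{"claw":94,"slide":[-3,3.5,6],"twist":[0.04,0.06,0.03]},{"claw":94,"slide":[-1.4,1.7,3],"twist":[0,0,0]},{"claw":94,"slide":[0,0,0],"twist":[0,0,0]},{"claw":94,"slide":[0,0,0],"twist":[0,0,0]}]'

```text
time: 13.2
position: [598.8, -77.2, 23.8]
ee_rot: [[0.052, 0.999, 0.004], [0.999, -0.052, 0.0], [0.0, 0.004, -1.0]]
contact_force: [0.2, -0.2, -0.3]
finger_gap: 1.001
```

```bash
python3 pl.py 596.7 -77 19 -3 0
```

```text
t 13.2 pos [598.8 -77.2  23.8] n 1 dpos [-2.1  0.2 -4.8] rot units [ 0.03 -0.    0.  ] per row [ 0.03 -0.    0.  ]
[0.1, -2.1, 4.8]
```

Emit:
drive_tool --increments '[{"claw":94,"slide":[0,-2,4.5],"twist":[0.03,0,0]},{"claw":94,"slide":[0,0,0],"twist":[0,0,0]},{"claw":50,"slide":[0,0,0],"twist":[0,0,0]},{"claw":50,"slide":[0,0,0],"twist":[0,0,0]},{"claw":50,"slide":[0,0,0],"twist":[0,0,0]},{"claw":50,"slide":[0,0,0],"twist":[0,0,0]},{"claw":50,"slide":[0,0,0],"twist":[0,0,0]},{"claw":50,"slide":[0,0,0],"twist":[0,0,0]}]'

```text
time: 14.0
position: [596.8, -77.2, 19.4]
ee_rot: [[0.052, 0.999, -0.0], [0.999, -0.052, 0.0], [0.0, -0.0, -1.0]]
contact_force: [-0.1, -0.8, -0.5]
finger_gap: 0.631
```

```bash
python3 pl.py 560 100 170 -2 20 8
```

```text
t 14.0 pos [596.8 -77.2  19.4] n 8 dpos [-36.8 177.2 150.6] rot units [-2.5   0.02 -0.12] per row [-0.31  0.   -0.02]
[21.9, -5.8, -18.8] [21.9, -4.9, -19.0] [21.9, -4.0, -19.2] [21.9, -3.1, -19.4] [21.9, -2.2, -19.5] [22.0, -1.3, -19.6] [22.0, -0.4, -19.6] [22.0, 0.5, -19.6]
```

Emit:
drive_tool --increments '[{"claw":50,"slide":[0,0,-20],"twist":[0,0,0]},{"claw":50,"slide":[0,0,-40],"twist":[0,0,0]},{"claw":50,"slide":[10,0,-40],"twist":[0,0,0]},{"claw":50,"slide":[30,-2,-20],"twist":[0,0,0]},{"claw":50,"slide":[36,-2,-5],"twist":[0,0,0]},{"claw":50,"slide":[36,-2,0],"twist":[-0.4,0,0]},{"claw":50,"slide":[36,-2,0],"twist":[-0.4,0,0]},{"claw":50,"slide":[36,-2,0],"twist":[-0.5,0,0]},{"claw":50,"slide":[36,-2,0],"twist":[-0.5,0,0]},{"claw":50,"slide":[36,0,0],"twist":[-0.5,0,0]},{"claw":50,"slide":[36,0,0],"twist":[-0.5,0,0]},{"claw":50,"slide":[0,0,0],"twist":[0,0,0]}]'

```text
time: 15.2
position: [599.5, 227.2, 149.2]
ee_rot: [[0.053, 0.918, 0.394], [0.999, -0.052, -0.014], [0.008, 0.394, -0.919]]
contact_force: [-0.2, -0.2, -1.0]
finger_gap: 0.635
```

```bash
python3 pl.py 650 322 135 -0.5 60 8
```

```text
t 15.2 pos [599.5 227.2 149.2] n 8 dpos [ 50.5  94.8 -14.2] rot units [-4.6   0.17 -0.28] per row [-0.57  0.02 -0.04]
[12.2, 4.5, 4.0] [12.1, 4.2, 4.3] [12.1, 3.9, 4.7] [12.0, 3.6, 5.0] [12.0, 3.2, 5.4] [12.0, 2.8, 5.6] [12.0, 2.4, 5.9] [11.9, 2.0, 6.1]
```

Emit:
drive_tool --increments '[{"claw":50,"slide":[12,4.5,3],"twist":[-0.6,0.02,-0.04]},{"claw":50,"slide":[12,4.5,3],"twist":[-0.6,0.02,-0.04]},{"claw":50,"slide":[12,4,4],"twist":[-0.6,0.02,-0.04]},{"claw":50,"slide":[12,4,4],"twist":[-0.6,0.02,-0.04]},{"claw":50,"slide":[12,3,4],"twist":[-0.6,0.02,-0.04]},{"claw":50,"slide":[12,3,4],"twist":[-0.6,0.02,-0.04]},{"claw":50,"slide":[12,2,5],"twist":[-0.6,0.02,-0.04]},{"claw":50,"slide":[12,2,5],"twist":[-0.5,0.02,-0.04]},{"claw":50,"slide":[0,0,0],"twist":[0,0,0]},{"claw":50,"slide":[0,0,0],"twist":[0,0,0]}]'

```text
time: 16.2
position: [633.6, 270.8, 141.4]
ee_rot: [[0.049, 0.692, 0.721], [0.999, -0.019, -0.05], [-0.021, 0.722, -0.692]]
contact_force: [-0.1, -0.1, -1.8]
finger_gap: 0.633
```

```bash
python3 pl.py 646.8 322 107 -0.5 60 3;python3 slot.py 4
```

```text
t 16.2 pos [633.6 270.8 141.4] n 3 dpos [ 13.2  51.2 -34.4] rot units [-1.72  0.32 -0.05] per row [-0.57  0.11 -0.02]
[17.5, -5.5, 10.2] [17.4, -6.3, 10.0] [17.2, -7.1, 9.7] 
t 16.2 pos [633.6 270.8 141.4] F [-0.1 -0.1 -1.8] perp off plane (tool z to add) 29.2 dy 51.2 along to go 90.5 R [ 0.721 -0.05  -0.692] [ 0.049  0.999 -0.021]
```

Emit:
drive_tool --increments '[{"claw":50,"slide":[14,-2,5],"twist":[-0.5,0.1,-0.02]},{"claw":50,"slide":[14,-3,6],"twist":[-0.5,0.1,-0.02]},{"claw":50,"slide":[13,-4,6],"twist":[-0.5,0.1,0]},{"claw":50,"slide":[6,-5,5],"twist":[-0.3,0,0]},{"claw":50,"slide":[0,0,0],"twist":[0,0,0]},{"claw":50,"slide":[0,0,0],"twist":[0,0,0]}]'

```text
time: 16.8
position: [646.8, 309.7, 119.0]
ee_rot: [[0.026, 0.492, 0.87], [1.0, -0.007, -0.026], [-0.007, 0.87, -0.492]]
contact_force: [0.7, -0.4, -1.0]
finger_gap: 0.635
```

```bash
python3 pl.py 646.8 322 107 -0.5 60 2;python3 slot.py 4
```

```text
t 16.8 pos [646.8 309.7 119. ] n 2 dpos [  0.   12.3 -12. ] rot units [ 0.06  0.13 -0.02] per row [ 0.03  0.07 -0.01]
[6.2, -5.3, 2.8] [6.2, -5.2, 2.9] 
t 16.8 pos [646.8 309.7 119. ] F [ 0.7 -0.4 -1. ] perp off plane (tool z to add) 6.2 dy 12.3 along to go 64.7 R [ 0.87  -0.026 -0.492] [ 0.026  1.    -0.007]
```

Emit:
drive_tool --increments '[{"claw":50,"slide":[6,-8,3],"twist":[0.06,0.13,0]},{"claw":50,"slide":[5,-8,2.5],"twist":[0,0,0]},{"claw":50,"slide":[1,-4,0.5],"twist":[0,0,0]},{"claw":50,"slide":[0,0,0],"twist":[0,0,0]},{"claw":50,"slide":[0,0,0],"twist":[0,0,0]}]'

```text
time: 17.3
position: [643.9, 318.8, 101.5]
ee_rot: [[0.017, 0.5, 0.866], [1.0, -0.009, -0.015], [0.0, 0.866, -0.5]]
contact_force: [-0.3, 0.4, -1.9]
finger_gap: 0.632
```

```bash
python3 slot.py 4;python3 pl.py 621.6 322 63 -0.5 60 5; python3 -c "
from h import *
snap('wrist','w6')
c=load('w6'); s=sense(); p=np.array(s['position']); R=np.array(s['ee_rot'])
V=cv2.cvtColor(c['frame'],cv2.COLOR_RGB2GRAY)[:,300:330].mean(1).astype(float); g=np.gradient(V)
for v in list(np.argsort(-abs(g))[:12]):
    o,d=ray(c,315,v,True); o=R.T@(o-p); d=R.T@d; q=o+d*(7.5-o[2])/d[2]; print(v,g[v].round(),'tool y on plate',q[1].round(1))
"
```

```text
t 17.3 pos [643.9 318.8 101.5] F [-0.3  0.4 -1.9] perp off plane (tool z to add) -0.0 dy 3.2 along to go 44.5 R [ 0.866 -0.015 -0.5  ] [0.017 1.    0.   ]
t 17.3 pos [643.9 318.8 101.5] n 5 dpos [-22.3   3.2 -38.5] rot units [-0.    0.05 -0.03] per row [-0.    0.01 -0.01]
[0.6, -8.9, -0.0] 
340 -47.0 tool y on plate 23.6
339 -42.0 tool y on plate 23.0
168 31.0 tool y on plate -64.1
183 -25.0 tool y on plate -57.2
277 25.0 tool y on plate -11.8
187 23.0 tool y on plate -55.4
260 -22.0 tool y on plate -20.5
167 22.0 tool y on plate -64.5
184 -21.0 tool y on plate -56.8
169 21.0 tool y on plate -63.6
186 20.0 tool y on plate -55.8
341 -20.0 tool y on plate 24.2
```

Emit:
drive_tool --increments '[{"claw":50,"slide":[1,-7,0],"twist":[0,0.03,0]},{"claw":50,"slide":[1,-7,0],"twist":[0,0,0]},{"claw":50,"slide":[0,-6,0],"twist":[0,0,0]},{"claw":50,"slide":[0,0,0],"twist":[0,0,0]},{"claw":50,"slide":[0,0,0],"twist":[0,0,0]}]'

```text
time: 17.85
position: [632.7, 321.1, 82.7]
ee_rot: [[0.013, 0.501, 0.866], [1.0, -0.009, -0.01], [0.002, 0.866, -0.501]]
contact_force: [0.5, 0.4, -1.9]
finger_gap: 0.629
```

```bash
python3 slot.py 4
```

```text
t 17.85 pos [632.7 321.1  82.7] F [ 0.5  0.4 -1.9] perp off plane (tool z to add) 0.2 dy 0.9 along to go 22.7 R [ 0.866 -0.01  -0.501] [0.013 1.    0.002]
```

Emit:
drive_tool --increments '[{"claw":50,"slide":[0,-6,0.2],"twist":[0,0,0]},{"claw":50,"slide":[0,-6,0],"twist":[0,0,0]},{"claw":50,"slide":[0,-4,0],"twist":[0,0,0]},{"claw":50,"slide":[0,-2,0],"twist":[0,0,0]},{"claw":50,"slide":[0,0,0],"twist":[0,0,0]},{"claw":50,"slide":[0,0,0],"twist":[0,0,0]}]'

```text
time: 18.45
position: [623.2, 321.2, 65.5]
ee_rot: [[0.013, 0.501, 0.866], [1.0, -0.008, -0.01], [0.002, 0.866, -0.501]]
contact_force: [-0.4, 0.1, -1.0]
finger_gap: 0.637
```

```bash
python3 slot.py 4
```

```text
t 18.45 pos [623.2 321.2  65.5] F [-0.4  0.1 -1. ] perp off plane (tool z to add) -0.1 dy 0.8 along to go 2.9 R [ 0.866 -0.01  -0.501] [0.013 1.    0.002]
```

Emit:
drive_tool --increments '[{"claw":50,"slide":[0,-2,0],"twist":[0,0,0]},{"claw":50,"slide":[0,-0.5,0],"twist":[0,0,0]},{"claw":94,"slide":[0,0,0],"twist":[0,0,0]},{"claw":94,"slide":[0,0,0],"twist":[0,0,0]},{"claw":94,"slide":[0,0,0],"twist":[0,0,0]},{"claw":94,"slide":[0,0,0],"twist":[0,0,0]},{"claw":94,"slide":[0,0,-15],"twist":[0,0,0]},{"claw":94,"slide":[0,0,-25],"twist":[0,0,0]},{"claw":94,"slide":[0,0,-25],"twist":[0,0,0]},{"claw":94,"slide":[0,10,-25],"twist":[0,0,0]},{"claw":94,"slide":[0,20,-20],"twist":[0,0,0]},{"claw":94,"slide":[0,0,0],"twist":[0,0,0]}]'

```text
time: 19.65
position: [535.6, 320.6, 147.5]
ee_rot: [[0.014, 0.502, 0.865], [1.0, -0.008, -0.012], [0.001, 0.865, -0.502]]
contact_force: [-0.9, 0.1, -0.8]
finger_gap: 1.001
```

```bash
python3 chk.py top scene; python3 m.py | grep -E ' (7|8)[0-9]\.[0-9]  +5'; python3 pl.py 460 -90 150 11 0 11
```

```text
top slot 4 363 zmax98 80.5 y 291.0 352.0 xtop 652.5
top slot 5 326 zmax98 80.8 y 290.0 351.0 xtop 681.9
scene slot 4 227 zmax98 80.6 y 292.0 356.0 xtop 652.8
scene slot 5 265 zmax98 79.9 y 291.0 356.0 xtop 682.9
[ 450.4 -104.7   77.5   57.8   10.8  385.4  282.9] depthpt [ 435.8 -104.5   12.3]
[716.7 -17.7  77.7  58.   15.5 349.6 175.6] depthpt [701.7 -17.6  11.3]
t 19.8 pos [536.4 320.3 145.2] n 11 dpos [ -76.4 -410.3    4.8] rot units [ 7.45  0.78 -1.34] per row [ 0.68  0.07 -0.12]
[-37.4, -2.9, -5.7] [-37.3, -4.1, -5.8] [-37.1, -5.2, -5.7] [-37.0, -6.4, -5.5] [-36.8, -7.5, -5.2] [-36.6, -8.6, -4.8] [-36.4, -9.7, -4.3] [-36.2, -10.7, -3.7] [-36.0, -11.6, -3.0] [-35.8, -12.5, -2.2] [-35.5, -13.2, -1.4]
```

Slots 4 and 5 are filled and both tops read about 80.5. Next is coupon B.

Emit:
drive_tool --increments '[{"claw":94,"slide":[-37,-3,-6],"twist":[0.7,0.07,-0.12]},{"claw":94,"slide":[-37,-4,-6],"twist":[0.7,0.07,-0.12]},{"claw":94,"slide":[-37,-5,-6],"twist":[0.7,0.07,-0.12]},{"claw":94,"slide":[-37,-6,-5.5],"twist":[0.7,0.07,-0.12]},{"claw":94,"slide":[-37,-7.5,-5],"twist":[0.7,0.07,-0.12]},{"claw":94,"slide":[-36.6,-8.6,-5],"twist":[0.7,0.07,-0.12]},{"claw":94,"slide":[-36.4,-9.7,-4],"twist":[0.7,0.07,-0.12]},{"claw":94,"slide":[-36,-10.7,-3.7],"twist":[0.7,0.07,-0.12]},{"claw":94,"slide":[-36,-11.6,-3],"twist":[0.7,0.07,-0.12]},{"claw":94,"slide":[-36,-12.5,-2],"twist":[0.7,0.07,-0.12]},{"claw":94,"slide":[-35.5,-13,-1.4],"twist":[0.6,0.07,-0.12]},{"claw":94,"slide":[0,0,0],"twist":[0,0,0]}]'

```text
time: 21.0
position: [484.8, 67.1, 128.5]
ee_rot: [[-0.065, 0.918, 0.391], [0.993, 0.098, -0.066], [-0.099, 0.384, -0.918]]
contact_force: [-0.6, 0.4, 0.1]
finger_gap: 0.999
```

```bash
python3 pl.py 462 -102 110 11 0
```

```text
t 21.0 pos [484.8  67.1 128.5] n 4 dpos [ -22.8 -169.1  -18.5] rot units [ 2.78  0.88 -0.76] per row [ 0.7   0.22 -0.19]
[-41.1, -11.1, 4.8] [-41.0, -11.8, 4.7] [-40.8, -12.4, 4.6] [-40.6, -13.0, 4.6]
```

Emit:
drive_tool --increments '[{"claw":94,"slide":[-41,-11,2],"twist":[0.7,0.22,-0.19]},{"claw":94,"slide":[-41,-12,2],"twist":[0.7,0.22,-0.19]},{"claw":94,"slide":[-41,-12,2],"twist":[0.7,0.22,-0.19]},{"claw":94,"slide":[-36,-12,2],"twist":[0.6,0.22,-0.19]},{"claw":94,"slide":[0,0,0],"twist":[0,0,0]},{"claw":94,"slide":[0,0,0],"twist":[0,0,0]}]'

```text
time: 21.6
position: [467.3, -38.1, 119.9]
ee_rot: [[-0.126, 0.979, 0.16], [0.989, 0.137, -0.058], [-0.079, 0.151, -0.985]]
contact_force: [-0.9, -0.2, -0.4]
finger_gap: 1.001
```

```bash
python3 wc.py w7 450 -104; python3 pl.py 462 -102 30 11 0 3
```

```text
180 [246. 184.] xy 449.1 -102.2 size 76.8 57.1 yaw 11.6
t 21.65 pos [467.2 -37.8 119.9] n 3 dpos [ -5.2 -64.2 -89.9] rot units [ 1.07  0.6  -0.42] per row [ 0.36  0.2  -0.14]
[-18.6, -9.2, 30.5] [-19.3, -8.0, 30.4] [-20.0, -6.9, 30.2]
```

Emit:
drive_tool --increments '[{"claw":94,"slide":[-20,-9,12],"twist":[0.4,0.2,-0.14]},{"claw":94,"slide":[-22,-6,14],"twist":[0.4,0.2,-0.14]},{"claw":94,"slide":[-20,-4,14],"twist":[0.27,0.2,-0.14]},{"claw":94,"slide":[-3,0,14],"twist":[0,0,0]},{"claw":94,"slide":[0,0,0],"twist":[0,0,0]},{"claw":94,"slide":[0,0,0],"twist":[0,0,0]}]'

```text
time: 22.25
position: [461.4, -102.0, 63.8]
ee_rot: [[-0.197, 0.98, -0.008], [0.98, 0.197, -0.003], [-0.001, -0.008, -1.0]]
contact_force: [0.3, 0.3, -0.6]
finger_gap: 0.997
```

```bash
python3 pl.py 461.9 -101.3 19 11.2 0 3
```

```text
t 22.25 pos [ 461.4 -102.    63.8] n 3 dpos [  0.5   0.7 -44.8] rot units [-0.06  0.01  0.02] per row [-0.02  0.    0.01]
[0.2, 0.3, 14.9]
```

Emit:
drive_tool --increments '[{"claw":94,"slide":[0.5,0.5,15],"twist":[-0.06,0,0.02]},{"claw":94,"slide":[0,0,14],"twist":[0,0,0]},{"claw":94,"slide":[0,0,8],"twist":[0,0,0]},{"claw":94,"slide":[0,0,2],"twist":[0,0,0]},{"claw":94,"slide":[0,0,0],"twist":[0,0,0]},{"claw":94,"slide":[0,0,0],"twist":[0,0,0]}]'

```text
time: 22.85
position: [463.1, -96.4, 27.0]
ee_rot: [[-0.199, 0.98, 0.005], [0.98, 0.199, -0.003], [-0.004, 0.005, -1.0]]
contact_force: [0.5, -0.0, -0.2]
finger_gap: 1.002
```

```bash
python3 pl.py 461.9 -101.3 19 11.2 0 1
```

```text
t 22.85 pos [463.1 -96.4  27. ] n 1 dpos [-1.2 -4.9 -8. ] rot units [0.03 0.03 0.03] per row [0.03 0.03 0.03]
[-4.6, -2.2, 8.0]
```

Emit:
drive_tool --increments '[{"claw":94,"slide":[-4,-2,5.5],"twist":[0.03,0.03,0]},{"claw":94,"slide":[0,0,1.5],"twist":[0,0,0]},{"claw":94,"slide":[0,0,0],"twist":[0,0,0]},{"claw":50,"slide":[0,0,0],"twist":[0,0,0]},{"claw":50,"slide":[0,0,0],"twist":[0,0,0]},{"claw":50,"slide":[0,0,0],"twist":[0,0,0]},{"claw":50,"slide":[0,0,0],"twist":[0,0,0]},{"claw":50,"slide":[0,0,0],"twist":[0,0,0]},{"claw":50,"slide":[0,0,0],"twist":[0,0,0]}]'

```text
time: 23.75
position: [462.5, -101.3, 20.6]
ee_rot: [[-0.198, 0.98, 0.002], [0.98, 0.198, 0.001], [0.0, 0.002, -1.0]]
contact_force: [-0.4, -0.7, -0.9]
finger_gap: 0.634
```

```bash
python3 pl.py 540 240 150 0 30 10
```

```text
t 23.75 pos [ 462.5 -101.3   20.6] n 10 dpos [ 77.5 341.3 129.4] rot units [-3.72 -0.38  1.4 ] per row [-0.37 -0.04  0.14]
[31.9, 14.4, -12.9] [32.1, 14.4, -12.3] [32.4, 14.4, -11.7] [32.6, 14.4, -11.2] [32.8, 14.3, -10.6] [33.0, 14.2, -10.0] [33.2, 14.1, -9.5] [33.5, 13.9, -8.9] [33.7, 13.7, -8.4] [33.9, 13.4, -7.8]
```

Emit:
drive_tool --increments '[{"claw":50,"slide":[0,0,-20],"twist":[0,0,0]},{"claw":50,"slide":[0,0,-40],"twist":[0,0,0]},{"claw":50,"slide":[10,3,-40],"twist":[0,0,0.05]},{"claw":50,"slide":[30,10,-20],"twist":[0,0,0.15]},{"claw":50,"slide":[36,12,-5],"twist":[-0.3,0,0.15]},{"claw":50,"slide":[36,12,0],"twist":[-0.4,0,0.15]},{"claw":50,"slide":[36,11,0],"twist":[-0.4,-0.05,0.15]},{"claw":50,"slide":[36,10,0],"twist":[-0.5,-0.05,0.15]},{"claw":50,"slide":[36,9,0],"twist":[-0.5,-0.05,0.15]},{"claw":50,"slide":[36,8,0],"twist":[-0.5,-0.05,0.15]},{"claw":50,"slide":[36,6,0],"twist":[-0.5,-0.05,0.15]},{"claw":50,"slide":[20,0,0],"twist":[-0.2,0,0]}]'

```text
time: 24.95
position: [506.3, 203.3, 159.9]
ee_rot: [[-0.018, 0.906, 0.422], [1.0, 0.018, 0.004], [-0.004, 0.422, -0.907]]
contact_force: [0.4, -0.4, -1.5]
finger_gap: 0.628
```

```bash
python3 pl.py 612 322 135 -0.5 60 8
```

```text
t 24.95 pos [506.3 203.3 159.9] n 8 dpos [105.7 118.7 -24.9] rot units [-4.38 -0.11  0.16] per row [-0.55 -0.01  0.02]
[14.6, 10.9, 8.5] [14.7, 10.2, 9.2] [14.7, 9.4, 10.0] [14.7, 8.6, 10.6] [14.8, 7.7, 11.2] [14.8, 6.8, 11.7] [14.9, 5.8, 12.2] [14.9, 4.9, 12.6]
```

Emit:
drive_tool --increments '[{"claw":50,"slide":[14.6,11,6],"twist":[-0.55,0,0.02]},{"claw":50,"slide":[14.6,10,7],"twist":[-0.55,0,0.02]},{"claw":50,"slide":[14.6,9,8],"twist":[-0.55,0,0.02]},{"claw":50,"slide":[14.6,8,9],"twist":[-0.55,0,0.02]},{"claw":50,"slide":[14.8,7,9],"twist":[-0.55,0,0.02]},{"claw":50,"slide":[14.8,6,10],"twist":[-0.55,0,0.02]},{"claw":50,"slide":[14.8,5,10],"twist":[-0.55,0,0.02]},{"claw":50,"slide":[14.8,4,10],"twist":[-0.55,0,0.02]},{"claw":50,"slide":[10,0,5],"twist":[-0.4,0,0]},{"claw":50,"slide":[0,0,0],"twist":[0,0,0]}]'

```text
time: 25.95
position: [584.2, 312.7, 138.0]
ee_rot: [[-0.003, 0.536, 0.844], [1.0, 0.0, 0.004], [0.002, 0.844, -0.536]]
contact_force: [-0.6, 0.6, -1.6]
finger_gap: 0.629
```

```bash
python3 slot.py 3 14.6; python3 pl.py 615.6 322 107 -0.5 60 3
```

```text
t 25.95 pos [584.2 312.7 138. ] F [-0.6  0.6 -1.6] perp off plane (tool z to add) 42.8 dy 9.3 along to go 86.6 R [ 0.844  0.004 -0.536] [-0.003  1.     0.002]
t 25.95 pos [584.2 312.7 138. ] n 3 dpos [ 31.4   9.3 -31. ] rot units [-0.3  -0.08  0.03] per row [-0.1  -0.03  0.01]
[3.1, -3.1, 14.4] [3.1, -3.3, 14.3] [3.1, -3.5, 14.3]
```

Emit:
drive_tool --increments '[{"claw":50,"slide":[3,-2,14],"twist":[-0.12,-0.03,0.01]},{"claw":50,"slide":[3,-3,14],"twist":[-0.1,-0.03,0.01]},{"claw":50,"slide":[2.5,-3,12],"twist":[-0.1,0,0]},{"claw":50,"slide":[0,-2,2],"twist":[0,0,0]},{"claw":50,"slide":[0,0,0],"twist":[0,0,0]},{"claw":50,"slide":[0,0,0],"twist":[0,0,0]}]'

```text
time: 26.55
position: [615.4, 317.5, 107.7]
ee_rot: [[0.01, 0.505, 0.863], [1.0, -0.003, -0.01], [-0.003, 0.863, -0.505]]
contact_force: [0.1, 1.2, -1.6]
finger_gap: 0.629
```

```bash
python3 slot.py 3 14.6; python3 pl.py 615.6 322 107 -0.5 60 3
```

```text
t 26.55 pos [615.4 317.5 107.7] F [ 0.1  1.2 -1.6] perp off plane (tool z to add) 0.6 dy 4.5 along to go 51.6 R [ 0.863 -0.01  -0.505] [ 0.01   1.    -0.003]
t 26.55 pos [615.4 317.5 107.7] n 3 dpos [ 0.2  4.5 -0.7] rot units [-0.04  0.02  0.01] per row [-0.01  0.01  0.  ]
[1.5, -0.2, 0.2]
```

Emit:
drive_tool --increments '[{"claw":50,"slide":[2.5,-8,0.6],"twist":[-0.04,0.02,0]},{"claw":50,"slide":[1.5,-8,0],"twist":[0,0,0]},{"claw":50,"slide":[0,-7,0],"twist":[0,0,0]},{"claw":50,"slide":[0,-3,0],"twist":[0,0,0]},{"claw":50,"slide":[0,0,0],"twist":[0,0,0]},{"claw":50,"slide":[0,0,0],"twist":[0,0,0]}]'

```text
time: 27.15
position: [600.8, 322.2, 84.0]
ee_rot: [[0.007, 0.5, 0.866], [1.0, -0.003, -0.006], [-0.0, 0.866, -0.5]]
contact_force: [-0.7, 0.2, -0.8]
finger_gap: 0.631
```

```bash
python3 slot.py 3 14.6
```

```text
t 27.15 pos [600.8 322.2  84. ] F [-0.7  0.2 -0.8] perp off plane (tool z to add) 1.5 dy -0.2 along to go 24.2 R [ 0.866 -0.006 -0.5  ] [ 0.007  1.    -0.   ]
```

Emit:
drive_tool --increments '[{"claw":50,"slide":[0,-3,1.4],"twist":[0,0,0]},{"claw":50,"slide":[0,-6,0.3],"twist":[0,0,0]},{"claw":50,"slide":[0,-6,0],"twist":[0,0,0]},{"claw":50,"slide":[0,-4,0],"twist":[0,0,0]},{"claw":50,"slide":[0,-1,0],"twist":[0,0,0]},{"claw":50,"slide":[0,0,0],"twist":[0,0,0]},{"claw":50,"slide":[0,0,0],"twist":[0,0,0]}]'

```text
time: 27.85
position: [592.1, 322.2, 64.7]
ee_rot: [[0.007, 0.499, 0.866], [1.0, -0.004, -0.006], [0.0, 0.866, -0.499]]
contact_force: [-0.0, 0.4, -0.1]
finger_gap: 0.63
```

```bash
python3 slot.py 3 14.6
```

```text
t 27.85 pos [592.1 322.2  64.7] F [-0.   0.4 -0.1] perp off plane (tool z to add) -0.7 dy -0.2 along to go 2.0 R [ 0.866 -0.006 -0.499] [0.007 1.    0.   ]
```

Emit:
drive_tool --increments '[{"claw":50,"slide":[0,-1.3,-0.5],"twist":[0,0,0]},{"claw":50,"slide":[0,0,0],"twist":[0,0,0]},{"claw":94,"slide":[0,0,0],"twist":[0,0,0]},{"claw":94,"slide":[0,0,0],"twist":[0,0,0]},{"claw":94,"slide":[0,0,0],"twist":[0,0,0]},{"claw":94,"slide":[0,0,0],"twist":[0,0,0]},{"claw":94,"slide":[0,0,-15],"twist":[0,0,0]},{"claw":94,"slide":[0,0,-25],"twist":[0,0,0]},{"claw":94,"slide":[0,0,-25],"twist":[0,0,0]},{"claw":94,"slide":[0,10,-25],"twist":[0,0,0]},{"claw":94,"slide":[0,30,-10],"twist":[0,0,0]},{"claw":94,"slide":[0,30,0],"twist":[0,0,0]}]'

```text
time: 29.05
position: [535.3, 322.1, 174.0]
ee_rot: [[0.005, 0.503, 0.864], [1.0, 0.003, -0.007], [-0.006, 0.864, -0.503]]
contact_force: [0.1, 0.5, 0.3]
finger_gap: 1.001
```

```bash
python3 chk.py top scene; python3 m.py | grep -E ' (7|8)[0-9]\.[0-9]* +5'; python3 pl.py 720 -10 180 16 0 11
```

```text
top slot 3 371 zmax98 79.5 y 291.0 352.0 xtop 623.1
top slot 4 323 zmax98 80.4 y 291.0 352.0 xtop 652.2
top slot 5 331 zmax98 79.9 y 290.0 350.0 xtop 682.2
scene slot 3 217 zmax98 80.8 y 293.0 356.0 xtop 622.6
scene slot 4 243 zmax98 80.1 y 291.0 357.0 xtop 652.6
scene slot 5 267 zmax98 79.9 y 292.0 355.0 xtop 682.6
[716.8 -17.5  78.   57.9  15.1 349.6 175.6] depthpt [701.3 -17.5  13.9]
t 29.2 pos [536.8 321.7 174.8] n 11 dpos [ 183.2 -331.7    5.2] rot units [ 7.44  1.09 -1.86] per row [ 0.68  0.1  -0.17]
[-30.0, 8.8, 14.4] [-30.4, 9.4, 13.1] [-30.8, 9.9, 11.8] [-31.2, 10.2, 10.4] [-31.6, 10.4, 9.0] [-32.0, 10.4, 7.6] [-32.3, 10.3, 6.2] [-32.6, 10.0, 4.8] [-32.9, 9.6, 3.4] [-33.2, 9.1, 2.0] [-33.4, 8.5, 0.8]
```

Three are down. Now coupon D at (717,-17.5), yaw 15.5°.

Emit:
drive_tool --increments '[{"claw":94,"slide":[-36,4,2],"twist":[0.68,0.1,-0.17]},{"claw":94,"slide":[-36,5,3],"twist":[0.68,0.1,-0.17]},{"claw":94,"slide":[-34,8,10],"twist":[0.68,0.1,-0.17]},{"claw":94,"slide":[-31,10,10],"twist":[0.68,0.1,-0.17]},{"claw":94,"slide":[-31,11,9],"twist":[0.68,0.1,-0.17]},{"claw":94,"slide":[-31,11,8],"twist":[0.68,0.1,-0.17]},{"claw":94,"slide":[-31,11,6],"twist":[0.68,0.1,-0.17]},{"claw":94,"slide":[-31,11,5],"twist":[0.68,0.1,-0.17]},{"claw":94,"slide":[-31,11,3.5],"twist":[0.68,0.1,-0.17]},{"claw":94,"slide":[-31,11,2],"twist":[0.68,0.1,-0.17]},{"claw":94,"slide":[-31,11,1],"twist":[0.6,0.1,-0.17]},{"claw":94,"slide":[0,0,0],"twist":[0,0,0]}]'

```text
time: 30.4
position: [604.5, 95.9, 178.1]
ee_rot: [[-0.12, 0.912, 0.392], [0.986, 0.156, -0.063], [-0.118, 0.379, -0.918]]
contact_force: [0.1, -0.0, 0.1]
finger_gap: 1.002
```

```bash
python3 pl.py 728 -14 130 15.5 0
```

```text
t 30.4 pos [604.5  95.9 178.1] n 4 dpos [ 123.5 -109.9  -48.1] rot units [ 2.73  1.05 -0.89] per row [ 0.68  0.26 -0.22]
[-29.3, 19.3, 24.8] [-30.8, 20.6, 21.8] [-32.2, 21.6, 18.7] [-33.5, 22.2, 15.4]
```

Emit:
drive_tool --increments '[{"claw":94,"slide":[-28,20,20],"twist":[0.6,0.26,-0.2]},{"claw":94,"slide":[-28,21,18],"twist":[0.6,0.26,-0.2]},{"claw":94,"slide":[-28,22,15],"twist":[0.6,0.26,-0.2]},{"claw":94,"slide":[-28,22,13],"twist":[0.6,0.2,-0.2]},{"claw":94,"slide":[-10,15,8],"twist":[0.3,0.1,-0.1]},{"claw":94,"slide":[0,0,0],"twist":[0,0,0]},{"claw":94,"slide":[0,0,0],"twist":[0,0,0]}]'

```text
time: 31.1
position: [725.9, 2.0, 128.0]
ee_rot: [[-0.259, 0.966, 0.0], [0.966, 0.259, -0.005], [-0.005, -0.001, -1.0]]
contact_force: [0.4, -0.0, -0.9]
finger_gap: 1.002
```

```bash
python3 wc.py w8 717 -18; python3 pl.py 728 -14.5 60 15.5 0 3
```

```text
165 [296. 219.] xy 716.0 -17.2 size 79.8 61.9 yaw 15.8
180 [297. 218.] xy 714.8 -15.3 size 77.2 57.6 yaw 16.6
t 31.15 pos [725.5   2.5 128. ] n 3 dpos [  2.5 -17.  -68. ] rot units [-0.01  0.03 -0.06] per row [-0.    0.01 -0.02]
[-5.6, -0.6, 22.7]
```

Emit:
drive_tool --increments '[{"claw":94,"slide":[-6,-1,24],"twist":[0,0.03,-0.06]},{"claw":94,"slide":[-6,0,24],"twist":[0,0,-0.06]},{"claw":94,"slide":[-5,0,24],"twist":[0,0,0]},{"claw":94,"slide":[-1,0,18],"twist":[0,0,0]},{"claw":94,"slide":[0,0,8],"twist":[0,0,0]},{"claw":94,"slide":[0,0,0],"twist":[0,0,0]},{"claw":94,"slide":[0,0,0],"twist":[0,0,0]}]'

```text
time: 31.85
position: [723.7, -7.3, 29.6]
ee_rot: [[-0.28, 0.96, 0.001], [0.96, 0.28, -0.002], [-0.003, 0.0, -1.0]]
contact_force: [0.3, 0.3, 0.1]
finger_gap: 0.999
```

```bash
python3 pl.py 727.5 -13.7 19 16 0 1
```

```text
t 31.85 pos [723.7  -7.3  29.6] n 1 dpos [  3.8  -6.4 -10.6] rot units [0.   0.02 0.04] per row [0.   0.02 0.04]
[-7.2, 1.9, 10.6]
```

Emit:
drive_tool --increments '[{"claw":94,"slide":[-5,1.3,5],"twist":[0,0.02,0.03]},{"claw":94,"slide":[-2,0.6,3],"twist":[0,0,0]},{"claw":94,"slide":[0,0,1],"twist":[0,0,0]},{"claw":94,"slide":[0,0,0],"twist":[0,0,0]},{"claw":94,"slide":[0,0,0],"twist":[0,0,0]}]'

```text
time: 32.35
position: [729.2, -13.7, 23.2]
ee_rot: [[-0.276, 0.961, 0.004], [0.961, 0.276, 0.001], [-0.001, 0.004, -1.0]]
contact_force: [0.3, 0.2, -0.4]
finger_gap: 1.002
```

```bash
python3 pl.py 727.5 -13.7 19 16 0 1
```

```text
t 32.35 pos [729.2 -13.7  23.2] n 1 dpos [-1.7 -0.  -4.2] rot units [0.03 0.   0.  ] per row [0.03 0.   0.  ]
[0.5, -1.7, 4.2]
```

Emit:
drive_tool --increments '[{"claw":94,"slide":[0.5,-1.7,4],"twist":[0.03,0,0]},{"claw":94,"slide":[0,0,0],"twist":[0,0,0]},{"claw":50,"slide":[0,0,0],"twist":[0,0,0]},{"claw":50,"slide":[0,0,0],"twist":[0,0,0]},{"claw":50,"slide":[0,0,0],"twist":[0,0,0]},{"claw":50,"slide":[0,0,0],"twist":[0,0,0]},{"claw":50,"slide":[0,0,0],"twist":[0,0,0]},{"claw":50,"slide":[0,0,0],"twist":[0,0,0]}]'

```text
time: 33.15
position: [727.4, -13.4, 19.0]
ee_rot: [[-0.276, 0.961, 0.0], [0.961, 0.276, -0.001], [-0.001, -0.0, -1.0]]
contact_force: [0.8, -0.2, -0.6]
finger_gap: 0.63
```

Emit:
drive_tool --increments '[{"claw":50,"slide":[0,0,-20],"twist":[0,0,0]},{"claw":50,"slide":[0,0,-40],"twist":[0,0,0]},{"claw":50,"slide":[0,-10,-40],"twist":[0,0,0]},{"claw":50,"slide":[8,-30,-20],"twist":[0,0,0]},{"claw":50,"slide":[15,-30,-10],"twist":[0,0,0.1]},{"claw":50,"slide":[20,-28,0],"twist":[0,0,0.2]}]'

```text
time: 33.75
position: [620.0, -0.2, 151.5]
ee_rot: [[-0.233, 0.972, -0.002], [0.972, 0.233, -0.001], [-0.001, -0.002, -1.0]]
contact_force: [-0.3, 1.1, -2.1]
finger_gap: 0.629
```

```bash
python3 pl.py 550 230 160 0 35 11
```

```text
t 33.75 pos [ 6.200e+02 -2.000e-01  1.515e+02] n 11 dpos [-70.  230.2   8.5] rot units [-4.37 -0.51  1.63] per row [-0.4  -0.05  0.15]
[21.8, -1.3, -0.8] [21.8, -1.7, -1.0] [21.7, -2.1, -1.3] [21.7, -2.5, -1.5] [21.6, -2.8, -1.8] [21.6, -3.2, -2.1] [21.5, -3.5, -2.4] [21.4, -3.8, -2.8] [21.3, -4.1, -3.1] [21.2, -4.3, -3.5] [21.1, -4.6, -3.9]
```

Held at 59 mm; TCP z was 19.0, so the plate is offset 13.0.

Emit:
drive_tool --increments '[{"claw":50,"slide":[22,-1.5,-2],"twist":[-0.4,-0.05,0.15]},{"claw":50,"slide":[22,-2,-2],"twist":[-0.4,-0.05,0.15]},{"claw":50,"slide":[22,-2,-2],"twist":[-0.4,-0.05,0.15]},{"claw":50,"slide":[22,-2.5,-2],"twist":[-0.4,-0.05,0.15]},{"claw":50,"slide":[22,-3,-2],"twist":[-0.4,-0.05,0.15]},{"claw":50,"slide":[22,-3,-2],"twist":[-0.4,-0.05,0.15]},{"claw":50,"slide":[22,-3.5,-2.4],"twist":[-0.4,-0.05,0.15]},{"claw":50,"slide":[22,-4,-3],"twist":[-0.4,-0.05,0.15]},{"claw":50,"slide":[22,-4,-3],"twist":[-0.4,-0.05,0.15]},{"claw":50,"slide":[22,-4,-3],"twist":[-0.4,-0.05,0.15]},{"claw":50,"slide":[22,-4,-3],"twist":[-0.4,-0.05,0.1]},{"claw":50,"slide":[0,0,0],"twist":[0,0,0]}]'

```text
time: 34.95
position: [550.0, 221.2, 164.0]
ee_rot: [[-0.008, 0.835, 0.55], [1.0, 0.011, -0.003], [-0.008, 0.55, -0.835]]
contact_force: [-0.3, -0.3, -1.3]
finger_gap: 0.631
```

```bash
python3 pl.py 575 322 135 -0.5 60 8
```

```text
t 34.95 pos [550.  221.2 164. ] n 8 dpos [ 25.  100.8 -29. ] rot units [-3.33 -0.05  0.13] per row [-0.42 -0.01  0.02]
[12.6, 0.8, 4.7] [12.6, 0.5, 4.7] [12.6, 0.2, 4.7] [12.6, -0.1, 4.7] [12.6, -0.4, 4.7] [12.6, -0.7, 4.7] [12.6, -1.0, 4.6] [12.6, -1.3, 4.5]
```

Emit:
drive_tool --increments '[{"claw":50,"slide":[13,1,4],"twist":[-0.45,0,0.02]},{"claw":50,"slide":[13,0.5,4],"twist":[-0.45,0,0.02]},{"claw":50,"slide":[13,0,4],"twist":[-0.45,0,0.02]},{"claw":50,"slide":[13,0,4],"twist":[-0.45,0,0.02]},{"claw":50,"slide":[13,0,4],"twist":[-0.45,0,0.02]},{"claw":50,"slide":[13,-0.5,4],"twist":[-0.45,0,0.02]},{"claw":50,"slide":[13,-1,4],"twist":[-0.4,0,0]},{"claw":50,"slide":[12,-1,4],"twist":[-0.3,0,0]},{"claw":50,"slide":[0,0,0],"twist":[0,0,0]},{"claw":50,"slide":[0,0,0],"twist":[0,0,0]}]'

```text
time: 35.95
position: [573.3, 307.0, 141.3]
ee_rot: [[0.011, 0.533, 0.846], [1.0, 0.003, -0.015], [-0.011, 0.846, -0.533]]
contact_force: [-0.7, -0.7, -2.0]
finger_gap: 0.632
```

```bash
python3 slot.py 2 13; python3 pl.py 587.4 322 107 -0.5 60 3
```

```text
t 35.95 pos [573.3 307.  141.3] F [-0.7 -0.7 -2. ] perp off plane (tool z to add) 29.6 dy 15.0 along to go 90.4 R [ 0.846 -0.015 -0.533] [ 0.011  1.    -0.011]
t 35.95 pos [573.3 307.  141.3] n 3 dpos [ 14.1  15.  -34.3] rot units [-0.28  0.05  0.06] per row [-0.09  0.02  0.02]
[5.2, -7.1, 10.0] [5.1, -7.3, 9.9] [5.1, -7.4, 9.9]
```

Emit:
drive_tool --increments '[{"claw":50,"slide":[5.2,-6,10],"twist":[-0.1,0.02,0.02]},{"claw":50,"slide":[5,-7,10],"twist":[-0.1,0.02,0.02]},{"claw":50,"slide":[4,-7,8],"twist":[-0.08,0,0]},{"claw":50,"slide":[0,-1,1],"twist":[0,0,0]},{"claw":50,"slide":[0,0,0],"twist":[0,0,0]},{"claw":50,"slide":[0,0,0],"twist":[0,0,0]}]'

```text
time: 36.55
position: [590.6, 314.1, 111.6]
ee_rot: [[0.02, 0.502, 0.864], [1.0, -0.008, -0.018], [-0.003, 0.865, -0.502]]
contact_force: [0.4, -0.4, -1.8]
finger_gap: 0.631
```

```bash
python3 slot.py 2 13; python3 pl.py 587.4 322 107 -0.5 60 3
```

```text
t 36.55 pos [590.6 314.1 111.6] F [ 0.4 -0.4 -1.8] perp off plane (tool z to add) -0.3 dy 7.9 along to go 56.1 R [ 0.864 -0.018 -0.502] [ 0.02   1.    -0.003]
t 36.55 pos [590.6 314.1 111.6] n 3 dpos [-3.2  7.9 -4.6] rot units [-0.02  0.08 -0.02] per row [-0.01  0.03 -0.01]
[2.6, -1.9, -0.2]
```

Emit:
drive_tool --increments '[{"claw":50,"slide":[4,-8,-0.3],"twist":[-0.02,0.08,0]},{"claw":50,"slide":[3,-8,0],"twist":[0,0,0]},{"claw":50,"slide":[0.5,-8,0],"twist":[0,0,0]},{"claw":50,"slide":[0,-5,0],"twist":[0,0,0]},{"claw":50,"slide":[0,0,0],"twist":[0,0,0]},{"claw":50,"slide":[0,0,0],"twist":[0,0,0]}]'

```text
time: 37.15
position: [575.5, 321.3, 88.0]
ee_rot: [[0.012, 0.5, 0.866], [1.0, -0.01, -0.008], [0.005, 0.866, -0.5]]
contact_force: [-1.0, -0.1, -2.5]
finger_gap: 0.632
```

```bash
python3 slot.py 2 13
```

```text
t 37.15 pos [575.5 321.3  88. ] F [-1.  -0.1 -2.5] perp off plane (tool z to add) 1.0 dy 0.7 along to go 28.9 R [ 0.866 -0.008 -0.5  ] [0.012 1.    0.005]
```

Emit:
drive_tool --increments '[{"claw":50,"slide":[0,-4,0.8],"twist":[0,0,0]},{"claw":50,"slide":[0,-7,0],"twist":[0,0,0]},{"claw":50,"slide":[0,-7,0],"twist":[0,0,0]},{"claw":50,"slide":[0,-5,0],"twist":[0,0,0]},{"claw":50,"slide":[0,-1.5,0],"twist":[0,0,0]},{"claw":50,"slide":[0,0,0],"twist":[0,0,0]},{"claw":50,"slide":[0,0,0],"twist":[0,0,0]}]'

```text
time: 37.85
position: [563.1, 321.3, 64.4]
ee_rot: [[0.012, 0.5, 0.866], [1.0, -0.01, -0.009], [0.004, 0.866, -0.5]]
contact_force: [0.2, 0.0, -1.7]
finger_gap: 0.635
```

```bash
python3 slot.py 2 13
```

```text
t 37.85 pos [563.1 321.3  64.4] F [ 0.2  0.  -1.7] perp off plane (tool z to add) -0.1 dy 0.7 along to go 1.6 R [ 0.866 -0.009 -0.5  ] [0.012 1.    0.004]
```

Emit:
drive_tool --increments '[{"claw":50,"slide":[0,-1.5,0],"twist":[0,0,0]},{"claw":50,"slide":[0,0,0],"twist":[0,0,0]},{"claw":94,"slide":[0,0,0],"twist":[0,0,0]},{"claw":94,"slide":[0,0,0],"twist":[0,0,0]},{"claw":94,"slide":[0,0,0],"twist":[0,0,0]},{"claw":94,"slide":[0,0,0],"twist":[0,0,0]},{"claw":94,"slide":[0,0,-15],"twist":[0,0,0]},{"claw":94,"slide":[0,0,-25],"twist":[0,0,0]},{"claw":94,"slide":[0,0,-25],"twist":[0,0,0]},{"claw":94,"slide":[0,10,-25],"twist":[0,0,0]},{"claw":94,"slide":[0,30,-10],"twist":[0,0,0]},{"claw":94,"slide":[0,30,0],"twist":[0,0,0]}]'

```text
time: 39.05
position: [507.5, 321.1, 174.5]
ee_rot: [[0.011, 0.501, 0.865], [1.0, -0.005, -0.01], [-0.001, 0.866, -0.501]]
contact_force: [0.5, 0.4, -0.4]
finger_gap: 0.997
```

```bash
python3 chk.py top scene; python3 rk.py | grep -E 'top|scene|console|red|orange'
python3 - <<'E'
from h import *
import glob
t=sorted(glob.glob('pics/top_*.png'))[-1]; s=sorted(glob.glob('pics/scene_*.png'))[-1]
a=cv2.imread(t)[150:300,180:560]; b=cv2.imread(s)[130:230,180:330]
a=cv2.resize(a,(760,300),interpolation=2); b=cv2.resize(b,(435,290),interpolation=2)
z=np.zeros((595,760,3),np.uint8); z[:300]=a; z[303:593,:435]=b
c=cv2.imread(s)[280:370,300:430]; z[303:528,440:760]=cv2.resize(c,(320,225)); cv2.imwrite('pics/crop2.png',z); print(t,s)
E
```

```text
top slot 2 353 zmax98 79.4 y 290.0 350.0 xtop 593.0
top slot 3 332 zmax98 79.8 y 290.0 351.0 xtop 622.5
top slot 4 322 zmax98 79.7 y 291.0 351.0 xtop 652.4
top slot 5 327 zmax98 80.7 y 290.0 351.0 xtop 682.0
scene slot 2 205 zmax98 80.2 y 292.0 354.0 xtop 592.6
scene slot 3 241 zmax98 79.8 y 292.0 354.0 xtop 623.0
scene slot 4 242 zmax98 80.6 y 292.0 355.0 xtop 652.5
scene slot 5 265 zmax98 79.6 y 290.0 355.0 xtop 683.0
top0 rack n 2999 z pct [ 8.7 27.9 36.8 39.6]
 console ((615.5726928710938, -335.58819580078125), (149.26353454589844, 174.3206787109375), 63.75175476074219) 80.29340411093327
  red 91 [499.6 226.6] [ 575.6 -339.6  152.7] 159.9
  red 8 [445.  265.9] [ 491.  -238.8   64.8] 68.9
  orange 17 [504.9 236.7] [ 558.5 -375.5   81.5] 85.9
scene0 rack n 1721 z pct [ 6.7 33.2 37.7 39.5]
 console ((619.914306640625, -331.8297424316406), (154.16552734375, 178.22244262695312), 65.35291290283203) 80.4966002450903
  red 54 [250.3 155.4] [ 580.6 -330.2  146.7] 157.4
pics/top_39.05.png pics/scene_39.10.png
```

View pics/crop2.png

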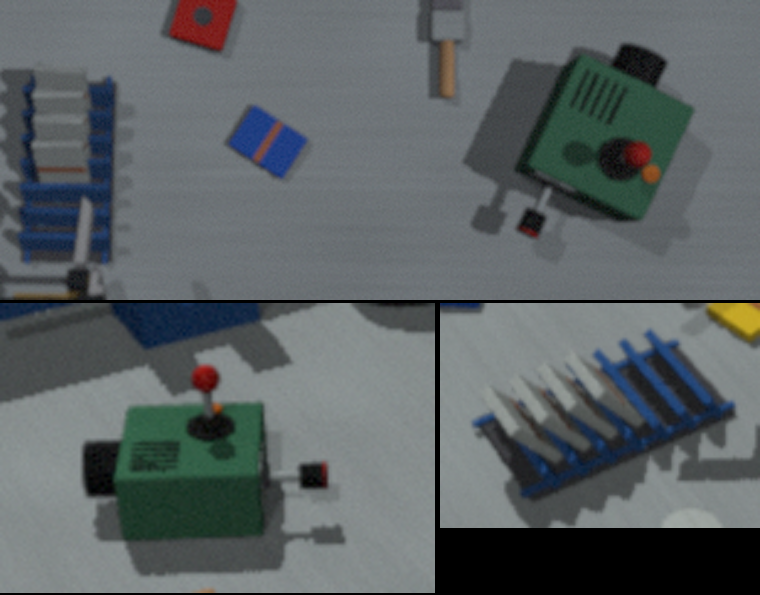

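All four coupons are racked: slots 2–5, tops level at about 80 in both views, none left on the bench. The console's front edge runs from (525,165) to (640,220) in the crop, so its yaw is about -25.5°. The knob is at (532,222), the ball at (638,155) and the dot at (652,174). Next is the damper knob.

```bash
python3 - <<'E'
from h import *
import glob
t=sorted(glob.glob('pics/top_*.pkl'))[-1][5:-4]; s=sorted(glob.glob('pics/scene_*.pkl'))[-1][5:-4]
ux=np.array([.903,-.43,0]); uy=np.array([.43,.903,0])
def tri(a,b):
    (o1,d1),(o2,d2)=a,b; A=np.stack([d1,-d2],1); k=np.linalg.lstsq(A,o2-o1,rcond=None)[0]; p,q=o1+d1*k[0],o2+d2*k[1]; return ((p+q)/2).round(1),np.linalg.norm(p-q).round(1)
C={}
for n,roi in ((t,(430,245,465,280)),(s,(278,178,300,200))):
    c=load(n); V=cv2.cvtColor(c['frame'],cv2.COLOR_RGB2HSV); x0,y0,x1,y1=roi
    w=V[y0:y1,x0:x1]; k=(w[...,2]<55)|((w[...,1]>130)&((w[...,0]<8)|(w[...,0]>170))); k=cv2.morphologyEx(k.astype(np.uint8),cv2.MORPH_OPEN,np.ones((3,3)))
    n_,L,st,ce=cv2.connectedComponentsWithStats(k); print(n,st[1:].tolist(),(ce[1:]+[x0,y0]).round(1).tolist())
    i=1+np.argmax(st[1:,4]); C[n]=ce[i]+[x0,y0]
    f=V; m=((f[...,0]<5)|(f[...,0]>172))&(f[...,1]>150)&(f[...,2]>70); n_,L,st,ce=cv2.connectedComponentsWithStats(m.astype(np.uint8))
    r0=(490,215,515,240) if n==t else (240,145,262,165)
    j=[q for q in range(1,n_) if r0[0]<ce[q][0]<r0[2] and r0[1]<ce[q][1]<r0[3] and st[q,4]>20][0]; C[n+'b']=ce[j]; print('ball',ce[j],st[j,4])
ct,cs=load(t),load(s)
print('knob',tri(ray(ct,*C[t]),ray(cs,*C[s])),'plane z57',plane(ct,*C[t],57).round(1)); B,e=tri(ray(ct,*C[t+'b']),ray(cs,*C[s+'b'])); print('ball',B,e)
E
python3 pl.py 480 -190 200 -25.5 0 14
```

```text
top_39.05 [[27, 0, 8, 5, 29], [10, 10, 12, 13, 110]] [[461.0, 246.6], [445.5, 260.8]]
ball [499.47252747 226.57142857] 91
scene_39.10 [[6, 8, 8, 8, 64]] [[287.5, 189.5]]
ball [250.2962963  155.37037037] 54
knob (array([ 503.1, -243.7,   48.2]), np.float64(1.7)) plane z57 [ 503.6 -242.1   57. ]
ball [ 576.5 -343.6  139.4] 1.8
t 39.15 pos [509.8 320.9 176.8] n 14 dpos [ -29.8 -510.9   23.2] rot units [ 7.39 -1.64  2.78] per row [ 0.53 -0.12  0.2 ]
[-36.5, 0.8, -2.3] [-36.5, 1.6, -1.8] [-36.5, 2.5, -1.3] [-36.4, 3.5, -1.0] [-36.3, 4.4, -0.7] [-36.2, 5.4, -0.4] [-36.0, 6.4, -0.3] [-35.8, 7.3, -0.2] [-35.6, 8.3, -0.2] [-35.4, 9.3, -0.2] [-35.1, 10.2, -0.4] [-34.8, 11.2, -0.6] [-34.5, 12.1, -0.9] [-34.2, 13.0, -1.2]
```

Triangulated: knob (503,-244,48) against a stated height of 50, ball (576.5,-343.6,139) against 140. Moving there.

Emit:
drive_tool --increments '[{"claw":94,"slide":[-36,3,-5],"twist":[0.53,-0.12,0.2]},{"claw":94,"slide":[-36,3,-5],"twist":[0.53,-0.12,0.2]},{"claw":94,"slide":[-36,3,-4],"twist":[0.53,-0.12,0.2]},{"claw":94,"slide":[-36,3.5,-4],"twist":[0.53,-0.12,0.2]},{"claw":94,"slide":[-36,4.4,-3],"twist":[0.53,-0.12,0.2]},{"claw":94,"slide":[-36,5.4,-2],"twist":[0.53,-0.12,0.2]},{"claw":94,"slide":[-36,6.4,-2],"twist":[0.53,-0.12,0.2]},{"claw":94,"slide":[-36,7,-2],"twist":[0.53,-0.12,0.2]},{"claw":94,"slide":[-36,8,-2],"twist":[0.53,-0.12,0.2]},{"claw":94,"slide":[-35,9,-2],"twist":[0.53,-0.12,0.2]},{"claw":94,"slide":[-35,10,-2],"twist":[0.53,-0.12,0.2]},{"claw":94,"slide":[-35,11,-2],"twist":[0.53,-0.12,0.2]}]'

```text
time: 40.35
position: [479.3, -44.7, 211.3]
ee_rot: [[0.334, 0.904, 0.269], [0.942, -0.327, -0.07], [0.025, 0.276, -0.961]]
contact_force: [0.8, 0.0, 0.5]
finger_gap: 0.997
```

```bash
python3 pl.py 495 -230 170 -25.5 0
```

```text
t 40.35 pos [479.3 -44.7 211.3] n 5 dpos [  15.7 -185.3  -41.3] rot units [ 2.   -0.28  0.72] per row [ 0.4  -0.06  0.14]
[-34.1, 12.7, 11.4] [-33.7, 14.0, 10.9] [-33.3, 15.3, 10.3] [-32.9, 16.5, 9.7] [-32.5, 17.7, 9.0]
```

Emit:
drive_tool --increments '[{"claw":70,"slide":[-34,12,8],"twist":[0.4,-0.06,0.14]},{"claw":70,"slide":[-34,14,8],"twist":[0.4,-0.06,0.14]},{"claw":70,"slide":[-33,15,8],"twist":[0.4,-0.06,0.14]},{"claw":70,"slide":[-33,16,8],"twist":[0.4,-0.06,0.14]},{"claw":70,"slide":[-32,17,8],"twist":[0.4,-0.06,0.14]},{"claw":70,"slide":[0,0,0],"twist":[0,0,0]},{"claw":70,"slide":[0,0,0],"twist":[0,0,0]}]'

```text
time: 41.05
position: [488.8, -237.7, 176.4]
ee_rot: [[0.44, 0.898, -0.018], [0.898, -0.44, 0.003], [-0.005, -0.017, -1.0]]
contact_force: [0.7, 0.3, 0.6]
finger_gap: 0.745
```

```bash
python3 pl.py 503 -243.5 110 -25.5 0; python3 -c "
from h import *
snap('wrist','w9')"
```

```text
t 41.05 pos [ 488.8 -237.7  176.4] n 2 dpos [ 14.2  -5.8 -66.4] rot units [-0.12  0.04 -0.08] per row [-0.06  0.02 -0.04]
[0.7, 8.2, 33.1] [0.6, 8.0, 33.1]
```

View pics/w9.png

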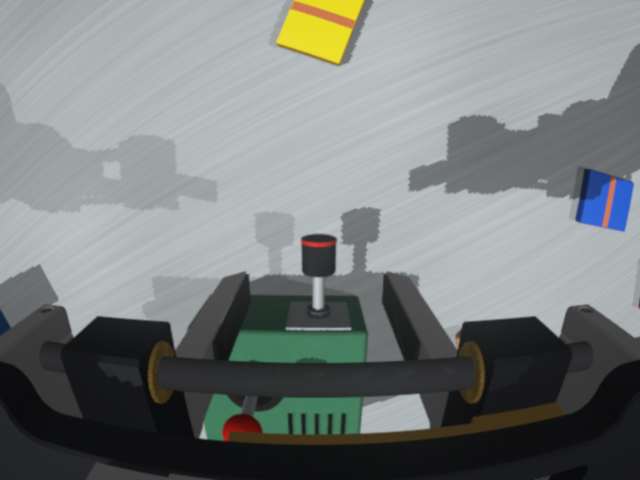

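The knob is at (319,255), between the fingers, with its rod down to (318,305). The console front looks parallel to the jaws.

Run:
```python
from h import *
c=load('w9'); s=sense(); p=np.array(s['position']); R=np.array(s['ee_rot'])
for nm,u,v,z in (('near top',319,241,64),('near face bottom',319,236,50),('rear top',319,275,64),('left',301,258,50),('right',336,258,50),('rod mid',319,290,55),('edgeL',250,297,80),('edgeR',358,297,80)):
    q=plane(c,u,v,z,True); print(nm,q.round(1),'tool',(R.T@(q-p)).round(1))
```

```text
near top [ 488.4 -234.2   64. ] tool [  3.2   0.2 112.6]
near face bottom [ 488.  -233.9   50. ] tool [ 3.400e+00 -1.000e-01  1.266e+02]
rear top [ 513.1 -246.2   64. ] tool [  3.3  27.6 112.2]
left [ 498.1 -255.    50. ] tool [-11.2  18.2 126.4]
right [ 510.5 -229.5   50. ] tool [ 17.2  18.2 126.3]
rod mid [ 527.8 -253.3   55. ] tool [  3.4  44.1 120.9]
edgeL [ 501.2 -298.8   80. ] tool [-49.3  39.8  96.2]
edgeR [ 536.9 -225.1   80. ] tool [32.6 39.5 95.8]
```

Emit:
drive_tool --increments '[{"claw":70,"slide":[1,7,20],"twist":[-0.12,0.04,-0.02]},{"claw":70,"slide":[0.5,7,25],"twist":[0,0,0]},{"claw":70,"slide":[0,0,25],"twist":[0,0,0]},{"claw":70,"slide":[0,0,5],"twist":[0,0,0]},{"claw":70,"slide":[0,0,0],"twist":[0,0,0]},{"claw":70,"slide":[0,0,0],"twist":[0,0,0]}]'

```text
time: 41.7
position: [503.3, -234.2, 102.1]
ee_rot: [[0.43, 0.903, 0.005], [0.903, -0.43, 0.004], [0.006, 0.003, -1.0]]
contact_force: [-0.8, -0.3, 0.6]
finger_gap: 0.743
```

```bash
python3 pl.py 502 -242 50 -26 0 2
```

```text
t 41.7 pos [ 503.3 -234.2  102.1] n 2 dpos [ -1.3  -7.8 -52.1] rot units [ 0.02 -0.04  0.07] per row [ 0.01 -0.02  0.03]
[-3.9, 1.0, 26.0]
```

Emit:
drive_tool --increments '[{"claw":70,"slide":[-5,1,6],"twist":[0,-0.04,-0.03]},{"claw":70,"slide":[-3,1,6],"twist":[0,0,-0.03]},{"claw":70,"slide":[0,0,10],"twist":[0,0,0]},{"claw":70,"slide":[0,0,12],"twist":[0,0,0]},{"claw":70,"slide":[0,0,10],"twist":[0,0,0]},{"claw":70,"slide":[0,0,4],"twist":[0,0,0]},{"claw":70,"slide":[0,0,0],"twist":[0,0,0]},{"claw":70,"slide":[0,0,0],"twist":[0,0,0]}]'

```text
time: 42.5
position: [502.7, -242.9, 51.8]
ee_rot: [[0.421, 0.907, 0.005], [0.907, -0.421, -0.002], [0.001, 0.006, -1.0]]
contact_force: [-0.5, -0.2, -0.3]
finger_gap: 0.747
```

```bash
python3 pl.py 502 -242 50 -26 0 2
```

```text
t 42.5 pos [ 502.7 -242.9   51.8] n 2 dpos [-0.7  0.9 -1.8] rot units [ 0.04 -0.01  0.14] per row [ 0.02 -0.    0.07]
[0.3, -0.5, 0.9] [0.3, -0.5, 0.9]
```

Emit:
drive_tool --increments '[{"claw":70,"slide":[0.5,-0.5,1.5],"twist":[0.04,0,0.13]},{"claw":15,"slide":[0,0,0],"twist":[0,0,0]},{"claw":15,"slide":[0,0,0],"twist":[0,0,0]},{"claw":15,"slide":[0,0,0],"twist":[0,0,0]},{"claw":15,"slide":[0,0,0],"twist":[0,0,0]},{"claw":15,"slide":[0,0,0],"twist":[0,0,0]},{"claw":15,"slide":[0,0,0],"twist":[0,0,0]},{"claw":15,"slide":[0,0,0],"twist":[0,0,0]}]' --squeeze 40

```text
time: 43.3
position: [502.9, -242.8, 51.2]
ee_rot: [[0.439, 0.898, 0.001], [0.898, -0.439, -0.0], [0.001, 0.001, -1.0]]
contact_force: [0.9, 0.5, -1.4]
finger_gap: 0.288
```

```bash
python3 pl.py 484.3 -233.7 50 -26 0 1
```

```text
t 43.3 pos [ 502.9 -242.8   51.2] n 1 dpos [-18.6   9.1  -1.2] rot units [ 0.01 -0.   -0.01] per row [ 0.01 -0.   -0.01]
[-0.0, -20.7, 1.2]
```

Gripped at 27 mm (the knob is 28 mm). Pulling.

Emit:
drive_tool --increments '[{"claw":15,"slide":[0,-5,0],"twist":[0,0,0]},{"claw":15,"slide":[0,-5,0],"twist":[0,0,0]},{"claw":15,"slide":[0,-5,0],"twist":[0,0,0]},{"claw":15,"slide":[0,-3,0],"twist":[0,0,0]},{"claw":15,"slide":[0,0,0],"twist":[0,0,0]},{"claw":15,"slide":[0,0,0],"twist":[0,0,0]}]'

```text
time: 43.9
position: [485.2, -234.0, 51.1]
ee_rot: [[0.439, 0.899, 0.001], [0.899, -0.439, 0.0], [0.001, 0.001, -1.0]]
contact_force: [-2.8, 1.3, 3.4]
finger_gap: 0.29
```

```bash
python3 pl.py 484.9 -234 51.2 -26 0 1
```

```text
t 43.9 pos [ 485.2 -234.    51.1] n 1 dpos [-0.3  0.   0.1] rot units [ 0.01 -0.01 -0.  ] per row [ 0.01 -0.01 -0.  ]
[-0.1, -0.3, -0.1]
```

Moved 19.8 mm, right at the middle click. Releasing and lifting straight up.

Emit:
drive_tool --increments '[{"claw":70,"slide":[0,0,0],"twist":[0,0,0]},{"claw":70,"slide":[0,0,0],"twist":[0,0,0]},{"claw":70,"slide":[0,0,0],"twist":[0,0,0]},{"claw":70,"slide":[0,0,0],"twist":[0,0,0]},{"claw":70,"slide":[0,0,0],"twist":[0,0,0]},{"claw":70,"slide":[0,0,-20],"twist":[0,0,0]},{"claw":70,"slide":[0,0,-40],"twist":[0,0,0]},{"claw":30,"slide":[0,0,-40],"twist":[0,0,0]},{"claw":0,"slide":[0,0,-40],"twist":[0,0,0]},{"claw":0,"slide":[0,0,-30],"twist":[0,0,0]},{"claw":0,"slide":[0,0,0],"twist":[0,0,0]}]'

```text
time: 45.0
position: [485.4, -235.1, 226.6]
ee_rot: [[0.44, 0.898, -0.0], [0.898, -0.44, -0.001], [-0.001, 0.0, -1.0]]
contact_force: [0.1, 0.4, -0.9]
finger_gap: 0.44
```

```bash
python3 - <<'E'
from h import *
c=snap('wrist','w10'); s=sense(); p=np.array(s['position']); R=np.array(s['ee_rot'])
V=cv2.cvtColor(c['frame'],cv2.COLOR_RGB2HSV)
m=(((V[...,0]<6)|(V[...,0]>172))&(V[...,1]>150)&(V[...,2]>80)).astype(np.uint8)
n,L,st,ce=cv2.connectedComponentsWithStats(m)
for i in range(1,n):
    if st[i,4]>15: print(st[i].tolist(),ce[i].round(1),'z64',plane(c,*ce[i],62,True).round(1),'z140',plane(c,*ce[i],145,True).round(1))
m9=load('w9')['frame']; V=cv2.cvtColor(m9,cv2.COLOR_RGB2HSV); m=(((V[...,0]<6)|(V[...,0]>172))&(V[...,1]>150)&(V[...,2]>80)).astype(np.uint8)
n,L,st,ce=cv2.connectedComponentsWithStats(m)
for i in range(1,n):
    if st[i,4]>15: print('before',st[i].tolist(),ce[i].round(1),'z64',plane(load('w9'),*ce[i],62,True).round(1))
E
python3 pl.py 595 -305 210 -26 0
```

```text
[303, 207, 27, 5, 91] [315.3 209. ] z64 [ 472.1 -227.9   62. ] z140 [ 458.4 -221.1  145. ]
[616, 249, 24, 48, 876] [627.8 273.1] z64 [708.7  91.   62. ] z140 [634.6  16.4 145. ]
[312, 270, 10, 3, 25] [316.6 270.8] z64 [ 524.9 -252.4   62. ] z140 [ 497.7 -239.4  145. ]
[249, 396, 19, 15, 210] [257.1 402.2] z64 [ 638.2 -382.2   62. ] z140 [ 582.1 -336.   145. ]
before [302, 241, 32, 6, 130] [317.2 243.7] z64 [ 490.2 -236.5   62. ]
before [223, 420, 38, 22, 373] [238.  427.9] z64 [ 626.5 -390.8   62. ]
t 45.05 pos [ 484.9 -234.5  225. ] n 3 dpos [110.1 -70.5 -15. ] rot units [-0.01  0.01 -0.01] per row [-0.  0. -0.]
[-4.9, 43.3, 4.9]
```

The red band moved 20.0 mm, so the damper is at its middle click. Now the closed fingers go to the left side of the ball.

Emit:
drive_tool --increments '[{"claw":0,"slide":[-4,40,3],"twist":[0,0,0]},{"claw":0,"slide":[-4,40,3],"twist":[0,0,0]},{"claw":0,"slide":[-4,38,3],"twist":[0,0,0]},{"claw":0,"slide":[0,5,0],"twist":[0,0,0]},{"claw":0,"slide":[0,0,0],"twist":[0,0,0]},{"claw":0,"slide":[0,0,0],"twist":[0,0,0]}]'

```text
time: 45.65
position: [591.4, -298.5, 206.8]
ee_rot: [[0.437, 0.899, -0.008], [0.899, -0.437, 0.006], [0.002, -0.01, -1.0]]
contact_force: [-1.0, -0.1, -0.1]
finger_gap: 0.004
```

```bash
python3 pl.py 596 -303 140 -26 0 2
```

```text
t 45.65 pos [ 591.4 -298.5  206.8] n 2 dpos [  4.6  -4.5 -66.8] rot units [-0.07 -0.01  0.01] per row [-0.04 -0.01  0.  ]
[-1.1, 3.4, 33.3]
```

Emit:
drive_tool --increments '[{"claw":0,"slide":[-1,4,20],"twist":[-0.07,0,0]},{"claw":0,"slide":[0,2,20],"twist":[0,0,0]},{"claw":0,"slide":[0,0,18],"twist":[0,0,0]},{"claw":0,"slide":[0,0,5],"twist":[0,0,0]},{"claw":0,"slide":[0,0,0],"twist":[0,0,0]},{"claw":0,"slide":[0,0,0],"twist":[0,0,0]}]'

```text
time: 46.25
position: [592.8, -298.7, 142.9]
ee_rot: [[0.437, 0.899, 0.002], [0.899, -0.437, 0.005], [0.005, -0.001, -1.0]]
contact_force: [0.3, 0.2, 0.5]
finger_gap: 0.005
```

```bash
python3 pl.py 596 -303 138 -26 0 2; python3 -c "
from h import *
s=sense(); R=np.array(s['ee_rot']); print('ball in tool',(R.T@(np.array([576.5,-343.6,139.4])-s['position'])).round(1)); snap('wrist','w11')"
```

```text
t 46.25 pos [ 592.8 -298.7  142.9] n 2 dpos [ 3.2 -4.3 -4.9] rot units [-0.   -0.03  0.01] per row [-0.   -0.02  0.  ]
[-1.2, 2.4, 2.4] 
ball in tool [-47.5   5.    3.3]
```

View pics/w11.png

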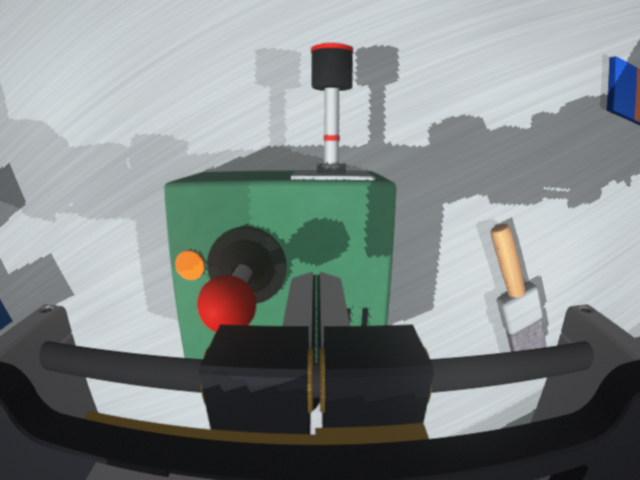

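The finger pair at (316,290) is left of the ball at (226,304), with a gap of about 17 mm. The dot is on the other side at (190,265). One red ring shows on the rod, so the damper sits at a click. Pushing along -tool x.

Emit:
drive_tool --increments '[{"claw":0,"slide":[-4,4,3],"twist":[0,-0.03,0]},{"claw":0,"slide":[-8,0,0],"twist":[0,0,0]},{"claw":0,"slide":[-8,0,0],"twist":[0,0,0]},{"claw":0,"slide":[-7,0,0],"twist":[0,0,0]},{"claw":0,"slide":[-7,0,0],"twist":[0,0,0]},{"claw":0,"slide":[-5,0,0],"twist":[0,0,0]},{"claw":0,"slide":[0,0,0],"twist":[0,0,0]},{"claw":0,"slide":[0,0,0],"twist":[0,0,0]}]'

```text
time: 47.1
position: [579.5, -338.3, 141.8]
ee_rot: [[0.437, 0.899, 0.003], [0.899, -0.437, 0.002], [0.003, 0.002, -1.0]]
contact_force: [1.1, 4.1, 1.8]
finger_gap: 0.006
```

```bash
cat > ball.py <<'E'
from h import *
c=snap('wrist',f'wb{sense()["time"]:.2f}'); s=sense(); R=np.array(s['ee_rot'])
V=cv2.cvtColor(c['frame'],cv2.COLOR_RGB2HSV); m=(((V[...,0]<6)|(V[...,0]>172))&(V[...,1]>150)&(V[...,2]>60)).astype(np.uint8)
n,L,st,ce=cv2.connectedComponentsWithStats(m); u=np.array([-.438,-.899]); b0=np.array([576.5,-343.6])
print('pos',np.round(s['position'],1),'F along right',np.round(np.array(s['contact_force'])[:2]@u,2), 'disp TCP right of ball0',((np.array(s['position'])[:2]-b0)@u).round(1))
for i in range(1,n):
    if st[i,4]>300:
        e=[(plane(c,*ce[i],z,True)[:2]-b0)@u for z in (140,134)]; print(st[i].tolist(),'ball right shift',np.round(e,1))
E
python3 ball.py
```

```text
pos [ 579.5 -338.3  141.8] F along right -4.74 disp TCP right of ball0 -6.0
[232, 263, 57, 59, 2595] ball right shift [19.4 20.3]
```

Emit:
drive_tool --increments '[{"claw":0,"slide":[-3,0,0],"twist":[0,0,0]},{"claw":0,"slide":[0,0,0],"twist":[0,0,0]}]'

```text
time: 47.35
position: [578.5, -340.0, 141.5]
ee_rot: [[0.436, 0.9, 0.003], [0.9, -0.436, 0.003], [0.004, 0.002, -1.0]]
contact_force: [0.9, 3.7, 1.1]
finger_gap: 0.004
```

```bash
python3 ball.py
python3 - <<'E'
from h import *
c=load('w11'); V=cv2.cvtColor(c['frame'],cv2.COLOR_RGB2HSV); m=(((V[...,0]<6)|(V[...,0]>172))&(V[...,1]>150)&(V[...,2]>60)).astype(np.uint8)
n,L,st,ce=cv2.connectedComponentsWithStats(m); i=1+np.argmax(st[1:,4]); u=np.array([-.438,-.899]); print('baseline',(plane(c,*ce[i],140,True)[:2]-[576.5,-343.6])@u)
E
```

```text
pos [ 578.7 -339.8  141.6] F along right -4.42 disp TCP right of ball0 -4.4
[233, 263, 57, 58, 2566] ball right shift [21.1 22. ]
baseline -4.168722285015476
```

The ball has shifted about 24–26 mm, and 4.5 N also implies about 0.42 rad. A touch more, then hold.

Emit:
drive_tool --increments '[{"claw":0,"slide":[-0.8,0,0],"twist":[0,0,0]},{"claw":0,"slide":[0,0,0],"twist":[0,0,0]},{"claw":0,"slide":[0,0,0],"twist":[0,0,0]},{"claw":0,"slide":[0,0,0],"twist":[0,0,0]},{"claw":0,"slide":[0,0,0],"twist":[0,0,0]},{"claw":0,"slide":[0,0,0],"twist":[0,0,0]},{"claw":0,"slide":[0,0,0],"twist":[0,0,0]},{"claw":0,"slide":[0,0,0],"twist":[0,0,0]},{"claw":0,"slide":[0,0,0],"twist":[0,0,0]},{"claw":0,"slide":[0,0,0],"twist":[0,0,0]},{"claw":0,"slide":[0,0,0],"twist":[0,0,0]},{"claw":0,"slide":[0,0,0],"twist":[0,0,0]}]'

```text
time: 48.6
position: [578.7, -339.8, 141.6]
ee_rot: [[0.435, 0.9, 0.003], [0.9, -0.435, 0.003], [0.004, 0.001, -1.0]]
contact_force: [0.7, 4.8, 0.6]
finger_gap: 0.002
```

Emit:
drive_tool --increments '[{"claw":0,"slide":[-0.3,0,0],"twist":[0,0,0]},{"claw":0,"slide":[0,0,0],"twist":[0,0,0]},{"claw":0,"slide":[0,0,0],"twist":[0,0,0]},{"claw":0,"slide":[0,0,0],"twist":[0,0,0]},{"claw":0,"slide":[0,0,0],"twist":[0,0,0]},{"claw":0,"slide":[0,0,0],"twist":[0,0,0]},{"claw":0,"slide":[0,0,0],"twist":[0,0,0]},{"claw":0,"slide":[0,0,0],"twist":[0,0,0]},{"claw":0,"slide":[0,0,0],"twist":[0,0,0]},{"claw":0,"slide":[0,0,0],"twist":[0,0,0]},{"claw":0,"slide":[0,0,0],"twist":[0,0,0]},{"claw":0,"slide":[0,0,0],"twist":[0,0,0]}]'

```text
time: 49.8
position: [578.5, -340.0, 141.6]
ee_rot: [[0.435, 0.9, 0.003], [0.9, -0.435, 0.003], [0.004, 0.001, -1.0]]
contact_force: [1.0, 4.2, 0.4]
finger_gap: 0.005
```

```bash
python3 ball.py
```

```text
pos [ 578.6 -340.   141.6] F along right -4.12 disp TCP right of ball0 -4.1
[233, 263, 57, 58, 2576] ball right shift [21.1 22.1]
```

Held more than 2.4 s at a steady tilt. Backing off so it springs back, then rising.

Emit:
drive_tool --increments '[{"claw":0,"slide":[20,0,0],"twist":[0,0,0]},{"claw":0,"slide":[30,0,0],"twist":[0,0,0]},{"claw":0,"slide":[15,0,-10],"twist":[0,0,0]},{"claw":0,"slide":[0,0,-40],"twist":[0,0,0]},{"claw":0,"slide":[0,0,-40],"twist":[0,0,0]},{"claw":0,"slide":[10,-30,-30],"twist":[0,0,0]},{"claw":0,"slide":[20,-40,-10],"twist":[0,0,0]},{"claw":0,"slide":[20,-40,0],"twist":[0,0,0]},{"claw":0,"slide":[10,-30,0],"twist":[0,0,0]},{"claw":0,"slide":[0,0,0],"twist":[0,0,0]},{"claw":0,"slide":[0,0,0],"twist":[0,0,0]}]'

```text
time: 50.95
position: [501.8, -171.3, 280.3]
ee_rot: [[0.443, 0.896, 0.004], [0.896, -0.443, -0.005], [-0.003, 0.006, -1.0]]
contact_force: [-0.5, -0.9, 0.9]
finger_gap: 0.003
```

```bash
python3 chk.py top scene; python3 ball.py
python3 - <<'E'
from h import *
import glob
t=max(glob.glob('pics/top_*.png'),key=lambda f:float(f[9:-4])); s=max(glob.glob('pics/scene_*.png'),key=lambda f:float(f[11:-4]))
for f in (t,s):
    V=cv2.cvtColor(cv2.imread(f),cv2.COLOR_BGR2HSV); m=((V[...,0]<5)|(V[...,0]>172))&(V[...,1]>150)&(V[...,2]>70); n,L,st,ce=cv2.connectedComponentsWithStats(m.astype(np.uint8)); print(f,[(ce[i].round(1).tolist(),int(st[i,4])) for i in range(1,n) if st[i,4]>5])
z=np.zeros((595,760,3),np.uint8); z[:300]=cv2.resize(cv2.imread(t)[120:300,110:566],(760,300),interpolation=2)
S=cv2.imread(s); z[303:593,:435]=cv2.resize(S[130:230,180:330],(435,290),interpolation=2); z[303:528,440:760]=cv2.resize(S[280:370,300:430],(320,225)); cv2.imwrite('pics/fin.png',z)
E
```

```text
top slot 2 360 zmax98 79.9 y 290.0 351.0 xtop 592.1
top slot 3 336 zmax98 80.4 y 290.0 351.0 xtop 622.1
top slot 4 326 zmax98 80.9 y 290.0 352.0 xtop 652.3
top slot 5 333 zmax98 79.8 y 290.0 352.0 xtop 682.2
scene slot 2 205 zmax98 80.1 y 292.0 355.0 xtop 592.2
scene slot 3 236 zmax98 80.7 y 291.0 354.0 xtop 622.5
scene slot 4 247 zmax98 80.1 y 292.0 355.0 xtop 653.0
scene slot 5 262 zmax98 80.1 y 292.0 355.0 xtop 682.6
pos [ 502.  -172.3  279.8] F along right -0.35 disp TCP right of ball0 -121.4
[566, 242, 39, 51, 1416] ball right shift [-404.  -409.6]
pics/top_50.95.png [([281.0, 158.6], 630)]
pics/scene_51.00.png [([250.3, 155.4], 55), ([298.0, 188.5], 6), ([138.3, 258.3], 48), ([152.1, 297.1], 261), ([264.6, 308.8], 587)]
```

View pics/fin.png

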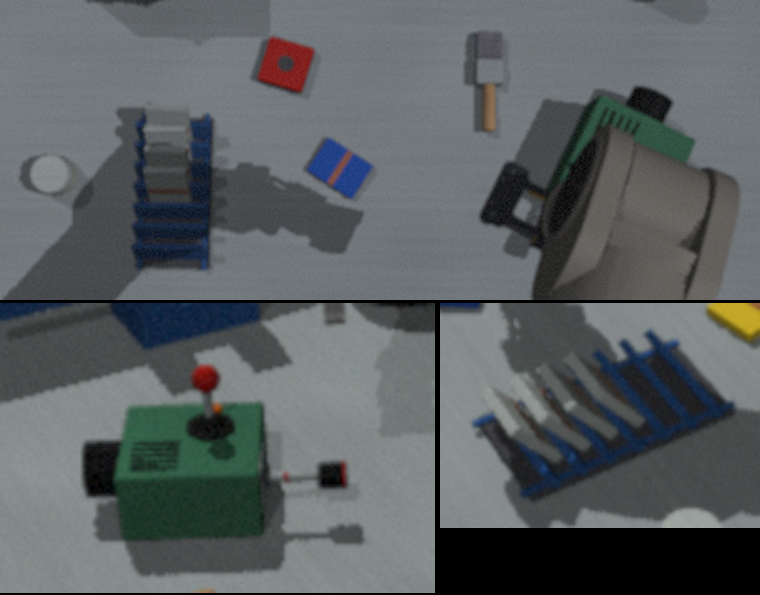

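The final view shows four plates level in slots 2–5. The ball is back at exactly its starting scene pixel (250.3,155.4), and the rod is out to the middle mark. Tin, magnet and brush are unmoved, and the robot touches nothing.

```bash
python3 -c "
from station import r
print(r.close_job())"
```

```text
the job is handed in; nothing more can be done
None
```

The job is done and handed in at about 51 s robot time. All four bare coupons on the bench are racked, the damper is at its middle click, and the stick was tilted, held and let go.

- **Coupons:** One each stands in slots 2 to 5. In the last top and scene views their tops all read 80–81 mm against a nominal 82. The plate and divider tops I compared with their stated heights also read mostly 1–2 mm low, so I take the coupons as fully down. No fifth coupon was there, and I left the blue and yellow look-alikes alone.
- **Damper:** The grip moved 19.8 mm, and the red band measured 20.0 mm out after release.
- **Stick:** I held it to the right for about 2.5 s, then let go. The ball is back at its starting pixel in the scene view.
- **Other things:** The brush, magnet and tin were not touched, and the arm ended clear of everything.

Three measurements disagreed slightly:
- **Stick tilt:** It came out between 0.37 and 0.45 rad, depending on whether I used the force, the fingers' position or the ball in the image.
- **Rack position:** The views differed by 1–3 mm along the rack and up to about 5 mm across it. I used in-between values, and every coupon slid in without noticeable force.
- **Grip point:** On the two coupons I checked in the gripper, the wrist camera put the plate's centre about 3–4 mm from where I had planned. The final depth check showed no effect on seating.

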